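# Release the safety selector and fire the impact stamp

## Task

Take the flat screwdriver out of its holder and, with its blade in the slotted brass selector on the sloping blue face of the impact stamp, turn the selector a full quarter turn clockwise to its stop, then stand the screwdriver back in its holder and let go. Then draw the red striker knob up until the sear catches and it stays up by itself, and fire it by pressing down the yellow sear pad, letting the pad come back up. Leave the bolt bin, the oil bottle and the flange where they are.

Things in the scene. Friction and masses are not known exactly. Their poses are not given: they have to be found in the camera images.
- stamp_base (a point): Impact stamp, fixed: grey base plate 190 (x) x 290 (y) x 15 mm; point on the plate's top, 20 mm right of its middle. x away from the robot, y left, z up. Blue tilted pod (85 x 85 mm face) on its right; slot_mouth at (0, -81, 80) mm in these axes; striker axis at (20, 60), in a blue C-frame 158 mm above the table; sear_pad at (20, 155, 110).
- slot_mouth (a point): Centre of the slot's mouth in the brass selector, a 34 mm rotor on the pod's face, which slopes 30 degrees from level, down to the right (the stamp's -y). z: the selector's axis, out of the face; x along the slot (turns with it). Slot open at both ends, 32 mm long, 5 mm wide, 8 mm deep, bevelled to about 10 mm wide in its upper 3 mm.
- selector (a joint): Angle of the selector, rad: 0 locked (slot level, along the stamp's x, white mark to the red dot at the far side) to 1.571 at its hard stop, a quarter turn clockwise seen from outside (ready; white mark to the green dot, down the slope). Stays where it is left (friction 0.05 N m). It draws back a steel bolt that keeps the striker from rising. Starts at 0 to 0.1.
- driver_grip (a point): Centre of the screwdriver's orange handle, 26 x 26 mm with rounded edges, 76 mm long. z up the handle, away from the blade; x along the blade's width, y across its thickness (handle sides parallel to these). Screwdriver 144 mm long, 0.1 to 0.2 kg, at first upright in its holder, blade down. Below the handle: black guard disc 34 mm across, 6 mm thick; 8 mm shaft; blade.
- driver_tip (a point): Middle of the screwdriver's blade end, 106 mm below driver_grip along its axis. The blade is 14 mm wide (along x), 3 mm thick (along y), 14 mm long. Same axes as driver_grip.
- holder_hole (a point): Mouth of the hole of the screwdriver's holder, a fixed black block 60 x 60 mm, 66 mm high; the point is in its top face at the hole's centre. z up. The hole is 22 mm across and 64 mm deep; the guard disc of the screwdriver rests on the top face, the blade end then being 62 mm below this point.
- knob_center (a point): Centre of the red striker knob, an upright cylinder 32 mm across and 34 mm high (17 mm either way of this point). At rest 183 mm above the table, with 8 mm free below the knob. Moves straight up as the striker is drawn. Grip it from above.
- striker (a joint): How far the striker is drawn up, m: 0 at rest on the work, 0.034 at its upper stop. Spring and weight pull it down with 6 N at rest, 14 N at the stop. Drawn past about 0.025 the sear catches; let go, it rests at about 0.024. With the selector locked it can rise only 2 to 4 mm.
- sear_pad (a point): Centre of the top of the round yellow sear pad, 30 mm across, on the end of a sprung crank left of the striker, 125 mm above the table at rest. Pressed down about 16 mm it trips the sear (5 to 10 N); it goes down at most 23 mm, moving also about 12 mm to the left (the stamp's y) as it does. Pushing it down 19 mm is sure to fire. It springs back when let go.
- sear (a joint): Angle of the sear crank in rad: 0 at rest, 0.30 with the pad fully down; it lets the striker go at about 0.22.
- bin_center (a point): Bystander: loose open blue bin of bolts, 80 x 80 x 45 mm; point at its centre, half-way up.
- bottle_center (a point): Bystander: loose white oil bottle with a red cap, 48 mm across, 110 mm high; point at its centre, half-way up.
- flange_center (a point): Bystander: loose aluminium flange, 80 mm across, 32 mm high; point at its centre, half-way up.
There are look-alikes about, which are no part of the job. What is shaped like the part that bears holder_hole but brown or orange is not meant.

How it is judged:
By the outcome, as a careful person would: the job done as asked, in the order asked, and still so for the second after the job is handed in, with the robot touching nothing.
It also fails if it takes over 64 s, if anything falls off the work surface, if the arm or the gripper's body presses on something with over 40 N, if the wrist force passes 120 N, or if a joint passes its speed limit or range.

## Robot

A 7-joint arm with a two-finger parallel gripper is mounted at the origin on the work surface. World frame = base frame: x ahead of the robot, y to its left, z up, the work surface at z = 0. Lengths are in m, angles in degrees, forces in N, time in s.
With the tool pointing down it reaches from about 0.425 to 0.875 m from the base axis. Payload 8.4 kg.
Tool frame: the origin (TCP) lies midway between the tips of the shut fingers; the grasp point (between the pads) lies 19 mm behind it (r.hold_point_z is the distance from the TCP to the grasp point, in m); z points along the fingers, y is the direction in which the jaws open and shut (so a half turn about z gives the same grasp; the last joint's range is limited). The gripper opens to 85 mm and grips with 20 to 120 N. Pads are 22 mm wide; open, the fingers measure 114 mm over their backs; the gripper's body (76 mm by 85 mm) begins 54 mm behind the grasp point. The pads swing forward as they close: fully open they stand 13 mm farther back than shut.
Start: joints at [62.384, 19.091, 2.286, 83.961, -0.768, 76.965, -3.352], TCP at [0.243, -0.603, 0.231] pointing down, gripper open.
Joint ranges: [-147.57, 147.57], [-21.85, 119.76], [-74.77, 79.35], [14.55, 137.4], [-85.83, 265.84], [4.83, 119.75], [-152.11, 152.11]. Speed limits (degrees/s): [127.2, 127.2, 159.86, 159.86, 180, 180, 180].

## Interface

Orientations are given as [roll, pitch, yaw] about the fixed x, y, z axes, in that order (R = Rz(yaw) Ry(pitch) Rx(roll)).
In Python, from cell import r gives the robot as it stands.
- The arm moves only by the tool send_rows, never from a script. Its argument "steps" is one flat list of numbers, 7 for each row, row after row: the shift along the world's x, y, z in units of 0.2 m (1.0 is 0.2 m), then the turn, a rotation vector about the world's x, y, z in units of 0.12 rad (1.0 is 0.12 rad), then the closure, from 0 (fully open) to 1 (shut). In form: [x, y, z, rx, ry, rz, claw, x, y, z, rx, ry, rz, claw, ...]. A call has exactly 10 rows; each row shifts and turns the pose as measured when the row begins; what a row does not reach is not made up. A row lasts 1/12 s, in which the tool goes at most 41.7 mm and 7.16 degrees, less where a joint would pass 70% of its speed; a pose out of reach is approached as far as the arm can. A call with a number of a shift or a turn outside -1 to 1 is refused whole. A call with a gripper value outside its range is refused whole. The fingers move at their own pace and stop on an object; "force" is the grip in N (left out, the last holds). Time passes only in rows, so rows that do not move let the fingers close, or fill a call up. It gives the time, the measured TCP pose, the force and the opening at its end, in the units of the state.
- r.observe(): the state, without advancing time (a new reading comes with each control period).
- r.snapshot(name): name is "scene" or "top" or "wrist"; returns a dict with "pixels" (384x512x3 uint8, red, green, blue), "range_z" (384x512 float32, m along the optical axis (not along the pixel's ray), 0 where there is no reading), "fx", "fy", "cx", "cy" (pixels), "R" (3x3) and "t" (3): a world point X has camera coordinates R X + t. Camera axes: x right, y down, z forward; pixel columns grow to the right and rows downward; lengths in m; the calibration is good to about 2 mm. A picture is of the moment at which its call begins.
- r.close_job(): hands the job in, once; it reports no verdict.
The state is a dict: "time": time; "joints": joint angles; "dq": joint speeds; "effort": joint torques, N m; "ee_pos": TCP position; "tcp_rot": TCP orientation; "wrist_force": force on the tool from outside, world axes, zero at the start; "ft_torque": the same for the moment, N m; "finger_gap": opening from 0.0 (shut) to 1.0 (fully open).
Only numpy, scipy, OpenCV 4.12 (cv2) and the standard library are available. Lean on these libraries where they do the work, as an engineer would, in place of code of your own. Each camera call takes 0.05 s, during which the arm holds its last target.

## Working session

There is one attempt and no reset: what is moved stays moved. The work goes in short steps, Python scripts to look and compute and a tool call to move; the robot and the scene stay as the last step left them, time stands still between calls to the robot, and variables do not carry over. Pictures are saved under pics/ and viewed, and the job is handed in when it is done.

Besides the shell and the picture viewer there is one more tool, called after "Request:" as name(argument=value, ...), one argument or row to a line, values as JSON. send_rows: Moves the arm, as the interface text tells. Its arguments: {"type":"object","properties":{"steps":{"type":"array"},"force":{"type":"number"}},"required":["steps"]}

```bash
ls; mkdir -p pics; python3 - <<'E'
from cell import r
import cv2,numpy as np
print(r.observe()); print(r.hold_point_z)
for n in ["scene","top","wrist"]:
    s=r.snapshot(n); cv2.imwrite(f"pics/{n}0.png",s["pixels"][:,:,::-1]); np.savez(f"pics/{n}0.npz",**s)
    print(n,s["fx"],s["cx"],s["cy"],(-s["R"].T@s["t"]).round(3),s["R"].round(3).tolist())
E
```

```text
pics
{'time': 0.0, 'joints': array([62.3858077 , 19.13232661,  2.28569115, 84.01053748, -0.7687974 ,
       76.96259697, -3.35465217]), 'dq': array([ 0.04744501, -0.03132069,  0.07852637,  0.03703417,  0.03568227,
       -0.08266043, -0.01168269]), 'effort': array([ 2.33618102e-04, -6.58560848e+01,  1.36560235e+00, -4.05550754e+01,
        1.67322048e-02,  1.26899290e-02, -4.11341787e-06]), 'ee_pos': array([ 0.2425702 , -0.60257456,  0.23041954]), 'tcp_rot': array([-1.79909967e+02,  5.53308667e-03,  2.19253626e+01]), 'wrist_force': array([ 0.88286672, -0.65555508,  0.56433555]), 'ft_torque': array([ 0.02178344,  0.00386352, -0.01182765]), 'finger_gap': 1.0012616883009497}
0.0187
scene 381.5329354040075 257.5257125328921 191.283523532001 [1.31  0.115 0.838] [[-0.177, 0.984, 0.017], [0.639, 0.128, -0.759], [-0.749, -0.123, -0.651]]
top 470.68035203565785 249.20978078145683 194.49289623860383 [ 0.303 -0.05   1.734] [[-0.025, -1.0, -0.014], [-0.993, 0.026, -0.118], [0.119, 0.01, -0.993]]
wrist 316.63003526009214 257.16031089015746 191.2189855279162 [ 0.305 -0.578  0.374] [[0.373, -0.928, -0.002], [-0.895, -0.36, 0.263], [-0.244, -0.096, -0.965]]
```

View pics/scene0.png

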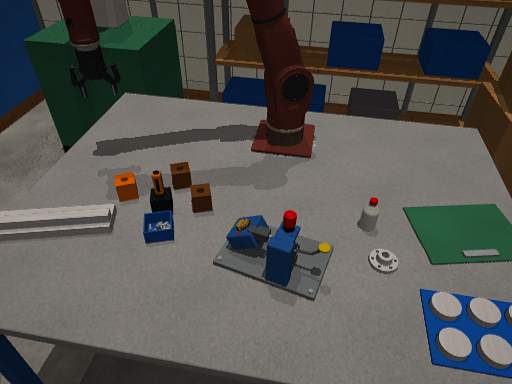

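View pics/top0.png

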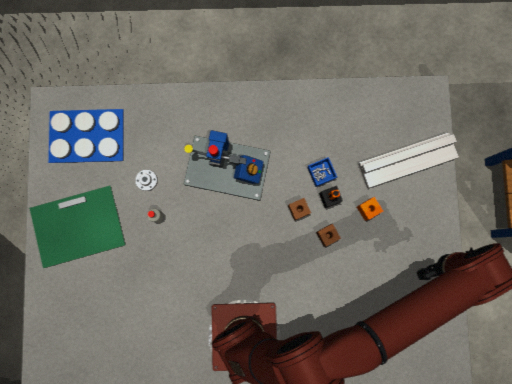

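View pics/wrist0.png

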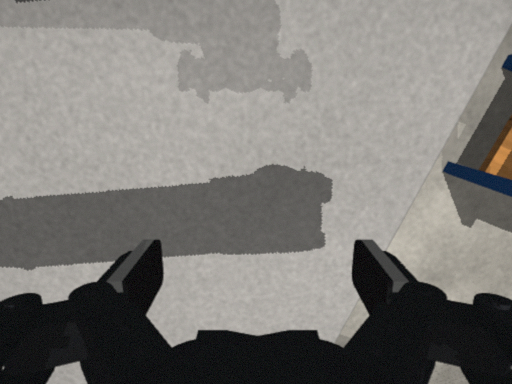

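Scene: the black holder with the orange screwdriver is at scene (161,190) / top (333,195). The look-alikes are the orange block at (126,186) and brown blocks at (180,175) and (201,197). The stamp is at scene (275,255) / top (228,165), the bin at (158,227), the bottle at (370,213) and the flange at (383,260).

```bash
cat > h.py <<'E'
import numpy as np, cv2
def load(n):
    return dict(np.load(f"pics/{n}.npz"))
def pw(s,u,v,z=None):
    """depth or plane"""
    d=np.array([(u-s["cx"])/s["fx"],(v-s["cy"])/s["fy"],1.0])
    if z is None:
        return s["R"].T@(d*s["range_z"][int(round(v)),int(round(u))]-s["t"])
    c=-s["R"].T@s["t"]; w=s["R"].T@d
    return c+w*(z-c[2])/w[2]
def cloud(s):
    v,u=np.mgrid[0:384,0:512]; z=s["range_z"]
    P=np.stack([(u-s["cx"])/s["fx"]*z,(v-s["cy"])/s["fy"]*z,z],-1)
    W=(P-s["t"])@s["R"]; W[z<=0]=np.nan
    return W
def save(s,name,box=None,k=1):
    im=s["pixels"][:,:,::-1].copy(); np.savez(f"pics/{name}.npz",**s)
    if box: x0,y0,x1,y1=box; im=im[y0:y1,x0:x1]
    if k!=1: im=cv2.resize(im,None,fx=k,fy=k,interpolation=cv2.INTER_CUBIC)
    cv2.imwrite(f"pics/{name}.png",im)
E
python3 - <<'E'
from h import *
a=load("scene0");b=load("top0")
ia=a["pixels"][:,:,::-1];ib=b["pixels"][:,:,::-1]
c1=cv2.resize(ia[165:300,110:340],None,fx=3.4,fy=3.4,interpolation=cv2.INTER_CUBIC)
cv2.imwrite("pics/c1.png",c1)
c2=cv2.resize(ib[120:250,175:390],None,fx=3.7,fy=3.7,interpolation=cv2.INTER_CUBIC)
cv2.imwrite("pics/c2.png",c2)
for s,n in((a,"scene"),(b,"top")):
    W=cloud(s); hsv=cv2.cvtColor(s["pixels"],cv2.COLOR_RGB2HSV).astype(int)
    H,S,V=hsv[...,0],hsv[...,1],hsv[...,2]
    for nm,m in dict(red=((H<5)|(H>175))&(S>180)&(V>120),yel=(H>24)&(H<34)&(S>150)&(V>120),orange=(H>=6)&(H<20)&(S>170)&(V>110),black=(V<40)&(W[...,2]>0.01)).items():
        m=m&(W[...,0]>.3)&(W[...,0]<1)&(abs(W[...,1])<.6)
        k,l,st,ce=cv2.connectedComponentsWithStats(m.astype(np.uint8))
        for i in range(1,k):
            if st[i,4]>8:
                q=W[l==i]; print(n,nm,st[i],ce[i].round(1),np.nanmin(q,0).round(3),np.nanmax(q,0).round(3),np.nanmedian(q,0).round(3))
E
```

```text
scene red [371 198   7   5  27] [374.  199.6] [0.432 0.305 0.105] [0.453 0.322 0.111] [0.441 0.314 0.109]
scene red [284 210  13   9  83] [289.8 214.3] [0.626 0.071 0.196] [0.656 0.101 0.201] [0.644 0.086 0.199]
scene orange [152 171   9   6  26] [156.1 174.5] [ 0.305 -0.404 -0.   ] [ 0.504 -0.311  0.147] [ 0.498 -0.319  0.144]
scene orange [114 172  21  15 215] [124.2 178.9] [ 0.328 -0.542 -0.005] [ 0.482 -0.422  0.068] [ 0.442 -0.463  0.064]
scene orange [236 220  13   7  51] [241.6 222.6] [ 0.576 -0.06   0.084] [ 0.604 -0.029  0.1  ] [ 0.59  -0.047  0.09 ]
scene black [177 167   6   3  13] [179.4 167.8] [ 0.338 -0.32   0.05 ] [ 0.35  -0.302  0.062] [ 0.344 -0.313  0.056]
scene black [153 171   6   3  14] [155.5 172. ] [ 0.484 -0.331  0.146] [ 0.496 -0.316  0.15 ] [ 0.49  -0.324  0.148]
scene black [172 173  19  15 137] [180.6 179.2] [ 0.363 -0.322  0.01 ] [ 0.394 -0.269  0.064] [ 0.381 -0.298  0.039]
scene black [155 179   5  13  39] [157. 185.] [ 0.5   -0.325  0.085] [ 0.505 -0.315  0.135] [ 0.502 -0.32   0.11 ]
scene black [150 187  23  25 421] [161.  200.2] [ 0.452 -0.358  0.01
[... 2146 characters left out ...]
0.214  0.074] [ 0.431 -0.225  0.065]
top orange [319 226  15   9  46] [326.  229.7] [ 0.355 -0.325  0.054] [ 0.383 -0.275  0.074] [ 0.369 -0.3    0.065]
top black [224 142   4   6  12] [225.8 144. ] [0.674 0.042 0.079] [0.69  0.054 0.143] [0.677 0.045 0.105]
top black [219 159   6   8  27] [221.7 162.4] [0.613 0.058 0.024] [0.642 0.077 0.075] [0.626 0.065 0.037]
top black [231 163   9   2  11] [235.1 163.4] [0.609 0.001 0.012] [0.624 0.029 0.109] [0.61  0.015 0.095]
top black [320 187  21  21 196] [328.5 198.5] [ 0.453 -0.355  0.012] [ 0.522 -0.288  0.114] [ 0.478 -0.311  0.065]
top black [318 235   7  11  11] [320.9 240. ] [ 0.317 -0.295  0.012] [ 0.353 -0.276  0.037] [ 0.335 -0.287  0.027]
```

View pics/c1.png

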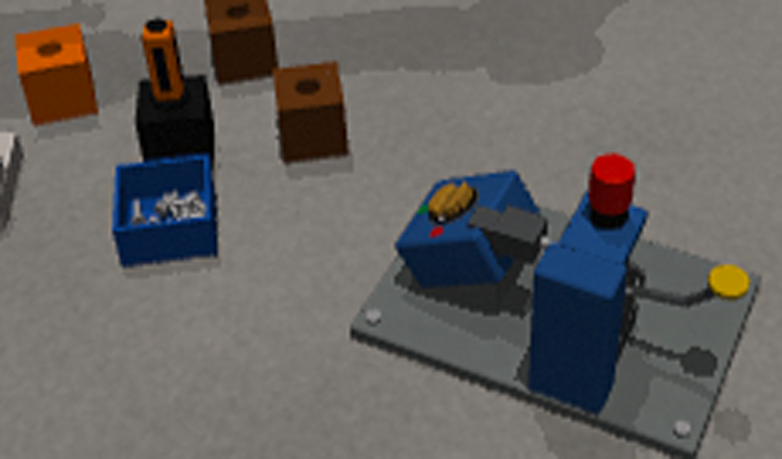

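View pics/c2.png

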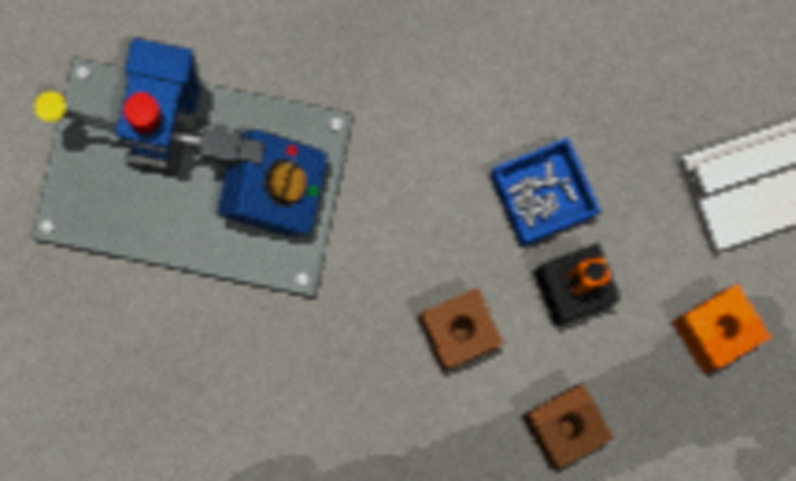

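Request:
send_rows(
  steps=[0.125, 0.14, 0.025, 0, 0, 0.5, 0, 0.125, 0.14, 0.025, 0, 0, 0.5, 0, 0.125, 0.14, 0.025, 0, 0, 0.5, 0, 0.125, 0.14, 0.025, 0, 0, 0.5, 0, 0.125, 0.14, 0.025, 0, 0, 0.5, 0, 0.125, 0.14, 0.025, 0, 0, 0.5, 0, 0.125, 0.14, 0.025, 0, 0, 0.5, 0, 0.125, 0.14, 0.025, 0, 0, 0.5, 0, 0.125, 0.14, 0.025, 0, 0, 0.5, 0, 0.05, 0.05, 0, 0, 0, 0.2, 0],
)

```text
time: 0.98
ee_pos: [0.4771, -0.3293, 0.2737]
tcp_rot: [-179.7, 0.3, 55.1]
wrist_force: [-0.0, 1.0, -0.3]
finger_gap: 0.997
```

```bash
python3 - <<'E'
from h import *
from cell import r
s=r.snapshot("wrist"); save(s,"w1",k=1.5)
o=r.observe(); print(o["time"],o["ee_pos"],o["tcp_rot"],o["joints"].round(1),o["dq"].round(1))
b=load("top0")
# plate screws in top view at z .015
for q in [(82,72),(336,124),(302,278),(46,226)]:
    print(pw(b,175+q[0]/3.7-.5,120+q[1]/3.7-.5,0.017).round(4))
E
```

```text
1.0333 [ 0.47792548 -0.32832161  0.27320056] [-179.63023444    0.24078299   55.18328813] [ 41.9  10.9 -13.8  89.5   2.8  80.3  -7. ] [ 2.1  0.1  3.   1.1  0.2 -0.4  0.6]
[0.7219 0.1593 0.017 ]
[ 0.6615 -0.0951  0.017 ]
[ 0.5069 -0.0569  0.017 ]
[0.5659 0.1971 0.017 ]
```

View pics/w1.png

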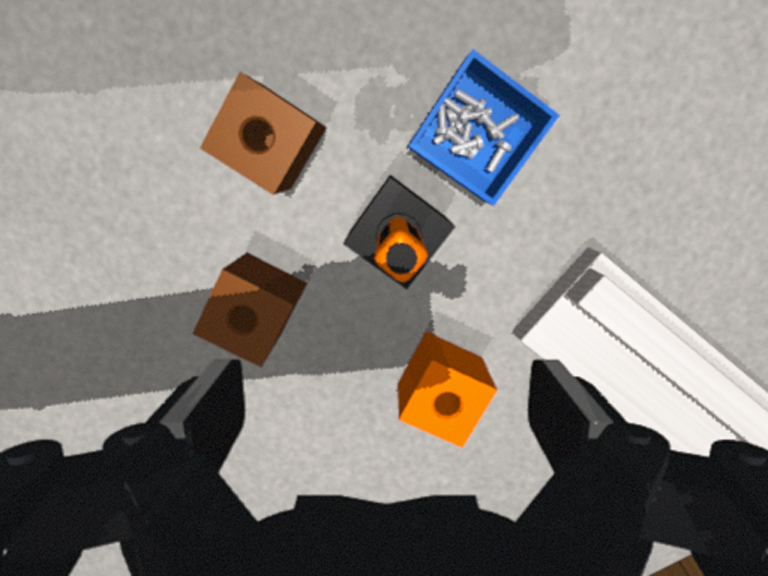

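The wrist view shows the black holder at (400,230) of the enlarged picture, with the driver's square handle top at (402,257). The other blocks are brown and orange with empty holes. Next is a close crop for the handle's angle.

```bash
python3 - <<'E'
from h import *
s=load("w1"); W=cloud(s)
im=s["pixels"][:,:,::-1]
cv2.imwrite("pics/w1c.png",cv2.resize(im[110:200,220:315],None,fx=6,fy=6,interpolation=cv2.INTER_CUBIC))
hsv=cv2.cvtColor(s["pixels"],cv2.COLOR_RGB2HSV).astype(int)
m=(W[...,2]>.140)&(W[...,2]<.156)&(abs(W[...,0]-.49)<.04)&(abs(W[...,1]+.32)<.04)
v,u=np.nonzero(m); print(len(u),u.min(),u.max(),v.min(),v.max(),np.median(W[m],0).round(4))
def rect(m,z,nm):
    c,_=cv2.findContours(m.astype(np.uint8),0,2); c=max(c,key=cv2.contourArea)
    P=np.array([pw(s,*p,z)[:2] for p in c[:,0].astype(float)])
    print(nm,cv2.minAreaRect((P*1000).astype(np.float32)))
rect(m,.148,"handle top")
m=(abs(W[...,2]-.066)<.004)&(abs(W[...,0]-.49)<.06)&(abs(W[...,1]+.32)<.06)
rect(m,.066,"holder top")
m=(abs(W[...,2]-.072)<.002)&(abs(W[...,0]-.49)<.03)&(abs(W[...,1]+.32)<.03)
q=W[m];print("guard",len(q),q.min(0),q.max(0))
E
```

```text
807 250 285 153 187 [ 0.4909 -0.324   0.148 ]
handle top ((490.64306640625, -324.2738342285156), (25.775997161865234, 25.41814422607422), 11.369486808776855)
holder top ((490.1462707519531, -325.56640625), (60.172767639160156, 60.203941345214844), 18.718778610229492)
guard 127 [ 0.47508395 -0.33445746  0.07019416] [ 0.50657939 -0.30887356  0.07399065]
```

View pics/w1c.png

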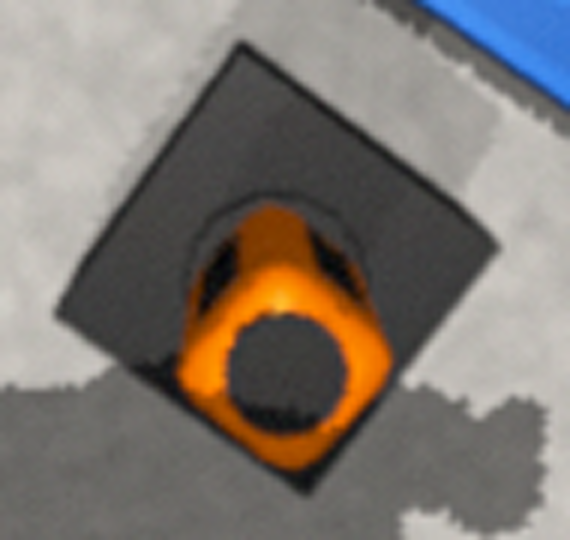

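Request:
send_rows(
  steps=[0.008, 0.002, -0.05, 0, 0, 0.84, 0, 0.008, 0.002, -0.05, 0, 0, 0.84, 0, 0.008, 0.002, -0.05, 0, 0, 0.84, 0, 0.008, 0.002, -0.05, 0, 0, 0.84, 0, 0.008, 0.002, -0.05, 0, 0, 0.84, 0, 0.008, 0.002, -0.05, 0, 0, 0.84, 0, 0.008, 0.002, -0.05, 0, 0, 0.84, 0, 0.008, 0.002, -0.05, 0, 0, 0.84, 0, 0, 0, 0, 0, 0, 0, 0, 0, 0, 0, 0, 0, 0, 0],
)

```text
time: 1.87
ee_pos: [0.489, -0.3261, 0.187]
tcp_rot: [-179.5, 0.1, 103.4]
wrist_force: [-0.4, 0.4, -0.3]
finger_gap: 1.001
```

```bash
python3 - <<'E'
from cell import r
from scipy.spatial.transform import Rotation as R
o=r.observe(); print(o["time"],o["ee_pos"],o["tcp_rot"],o["joints"].round(1))
c=R.from_euler("xyz",o["tcp_rot"],degrees=True); t=R.from_euler("xyz",[180,0,101.4],degrees=True)
print("turn units",((t*c.inv()).as_rotvec()/.12).round(2),"shift units",((__import__('numpy').array([.4905,-.325,.093])-o["ee_pos"])/.2).round(3))
E
```

```text
1.8667 [ 0.4890128  -0.3260982   0.18700797] [-1.79461436e+02  5.79153831e-02  1.03365523e+02] [ 45.1  14.9 -18.9  95.2   5.5  71.1  38.3]
turn units [ 0.03 -0.07 -0.29] shift units [ 0.007  0.005 -0.47 ]
```

Request:
send_rows(
  steps=[0.007, 0.005, -0.08, 0.03, -0.07, -0.29, 0, 0, 0, -0.08, 0, 0, 0, 0, 0, 0, -0.08, 0, 0, 0, 0, 0, 0, -0.08, 0, 0, 0, 0, 0, 0, -0.08, 0, 0, 0, 0, 0, 0, -0.07, 0, 0, 0, 0, 0, 0, 0, 0, 0, 0, 0.7, 0, 0, 0, 0, 0, 0, 1, 0, 0, 0, 0, 0, 0, 1, 0, 0, 0, 0, 0, 0, 1],
  force=60,
)

```text
time: 2.7
ee_pos: [0.4906, -0.3307, 0.097]
tcp_rot: [179.7, 0.4, 99.1]
wrist_force: [0.7, -0.1, -0.8]
finger_gap: 0.457
```

Request:
send_rows(
  steps=[0, 0, 0, 0, 0, 0, 1, 0, 0, 0, 0, 0, 0, 1, 0, 0, 0, 0, 0, 0, 1, 0, 0, 0, 0, 0, 0, 1, 0, 0, 0.02, 0, 0, 0, 1, 0, 0, 0.06, 0, 0, 0, 1, 0, 0, 0.12, 0, 0, 0, 1, 0, 0, 0.15, 0, 0, 0, 1, 0, 0, 0.15, 0, 0, 0, 1, 0, 0, 0.1, 0, 0, 0, 1],
)

```text
time: 3.53
ee_pos: [0.488, -0.329, 0.2226]
tcp_rot: [-180.0, 0.1, 99.0]
wrist_force: [0.7, -0.6, -1.6]
finger_gap: 0.304
```

```bash
python3 - <<'E'
from h import *
from cell import r
s=r.snapshot("scene"); save(s,"s2",(110,100,250,205),5)
o=r.observe(); print(o["time"],o["ee_pos"],o["tcp_rot"],o["wrist_force"],o["finger_gap"]*85)
E
```

```text
3.5833 [ 0.48950268 -0.32975594  0.22673794] [179.77757331   0.3124588   99.02483824] [ 1.78822976 -0.03265734  2.65479308] 25.754606376574095
```

View pics/s2.png

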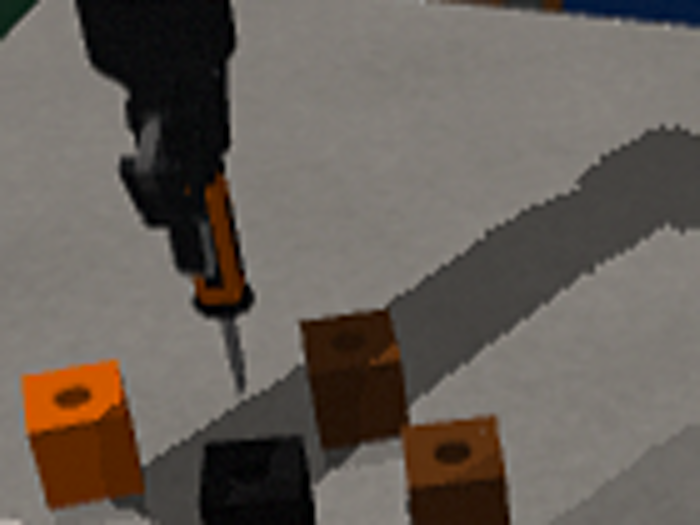

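```bash
python3 - <<'E'
from h import *
from cell import r
s=r.snapshot("wrist"); save(s,"w2",(150,130,370,290),3.6)
W=cloud(s); o=r.observe()
from scipy.spatial.transform import Rotation as R
T=R.from_euler("xyz",o["tcp_rot"],degrees=True)
L=(W-o["ee_pos"])@T.as_matrix()   # tool coords
for z0 in np.arange(.0,.095,.005):
    m=(abs(L[...,2]-z0)<.0025)&(abs(L[...,0])<.03)&(abs(L[...,1])<.03)
    if m.sum()>3: print(z0.round(3),m.sum(),(L[m].min(0)*1000).round(1)[:2],(L[m].max(0)*1000).round(1)[:2])
E
```

```text
0.0 171 [ 12.  -12.8] [19.6 12.9]
0.005 140 [ 13.  -12.5] [19.6 12.7]
0.01 128 [ 11.7 -13. ] [19.7 12.6]
0.015 106 [ 12.4 -12.8] [19.6 12.9]
0.02 70 [  6.5 -15. ] [22.8 16.4]
0.025 546 [  0.3 -16.5] [23.1 17.1]
0.03 16 [14.6 -9. ] [22.5 15. ]
0.085 14 [ 7.3 -6.2] [8.6 6.7]
0.09 18 [ 7.4 -6.3] [8.5 6.7]
```

View pics/w2.png

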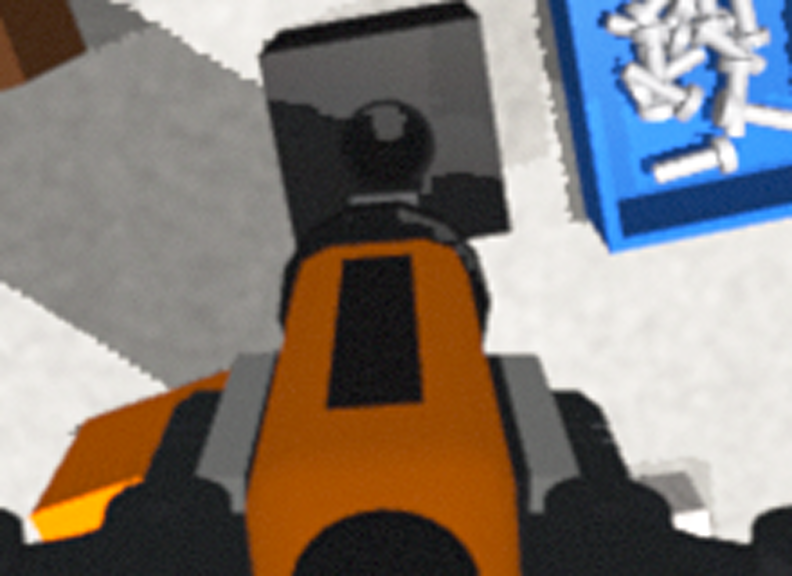

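The blade is seen flat-on in the wrist view, at (385,200). Its width lies along the jaw axis (tool y), and the tip is at about (6.4, 0.2, 92) mm in the tool frame. Now the pre-insertion pose.

```bash
cat > g.py <<'E'
import numpy as np, os
from scipy.spatial.transform import Rotation as R
YAW=np.radians(-13.4); Rs=R.from_euler("z",YAW).as_matrix()
B=np.array([.6094,.0315,.015])
SLOT=B+Rs@[0,-.081,.080]
N=Rs@np.array([0,-.5,.8660254])
TIP=np.array([.0064,.0002,.0923])
def tool_for(phi):  # phi = clockwise turn of the blade (deg)
    M=Rs@np.array([[0,1,0],[.8660254,0,.5],[.5,0,-.8660254]])
    return R.from_rotvec(-np.radians(phi)*N)*R.from_matrix(M)
def goal(o,phi,d,slot=SLOT,tip=TIP):
    """tip at slot + d*N, blade turned phi"""
    T=tool_for(phi); p=slot+d*N-T.apply(tip); return delta(o,p,T)
def delta(o,p,T):
    c=R.from_euler("xyz",o["tcp_rot"],degrees=True)
    return (p-o["ee_pos"])/.2,(T*c.inv()).as_rotvec()/.12,p
E
python3 - <<'E'
from g import *
from cell import r
o=r.observe(); print(SLOT,N); print([x.round(3) for x in goal(o,3,.03)],o["joints"].round(1))
E
```

```text
[ 0.59062842 -0.04729485  0.095     ] [-0.11587395 -0.48638794  0.8660254 ]
[array([ 0.426,  1.089, -0.133]), array([ 4.444, -0.026, -3.604]), array([ 0.575, -0.112,  0.198])] [ 45.1  13.3 -18.3  92.7   4.4  74.4  35.2]
```

Request:
send_rows(
  steps=[0.053, 0.136, 0, 0.5, 0, -0.4, 1, 0.053, 0.136, 0, 0.5, 0, -0.4, 1, 0.053, 0.136, 0, 0.5, 0, -0.4, 1, 0.053, 0.136, 0, 0.5, 0, -0.4, 1, 0.053, 0.136, -0.02, 0.5, 0, -0.4, 1, 0.053, 0.136, -0.02, 0.5, 0, -0.4, 1, 0.053, 0.136, -0.02, 0.5, 0, -0.4, 1, 0.053, 0.136, -0.02, 0.5, 0, -0.4, 1, 0, 0, 0, 0.3, 0, -0.3, 1, 0, 0, 0, 0, 0, 0, 1],
)

```text
time: 4.47
ee_pos: [0.5755, -0.1023, 0.2125]
tcp_rot: [-177.7, -30.1, 72.4]
wrist_force: [-0.9, -1.3, -2.1]
finger_gap: 0.303
```

```bash
python3 - <<'E'
from g import *
from h import *
from cell import r
s=r.snapshot("wrist"); save(s,"w3",k=1.5)
s=r.snapshot("scene"); save(s,"s3",(190,130,350,250),5)
o=r.observe(); print([x.round(3) for x in goal(o,3,.03)],o["ee_pos"],o["joints"].round(1),o["dq"].round(1))
E
```

```text
[array([-0.007, -0.053, -0.078]), array([-0.022, -0.053,  0.023]), array([ 0.575, -0.112,  0.198])] [ 0.57601608 -0.10152008  0.21338872] [ 42.1  17.9 -22.9  94.6 -23.9  74.2  11. ] [ 0.  -0.5  0.2 -1.   0.6  0.1  0.1]
```

View pics/w3.png

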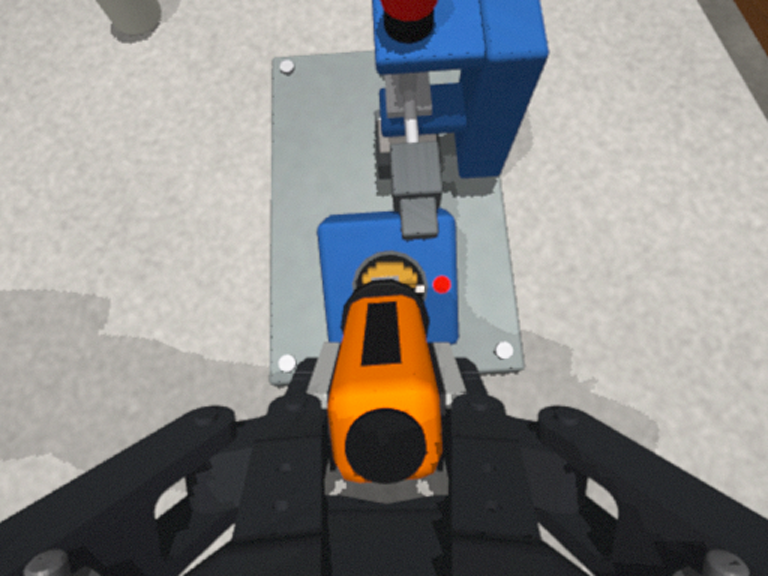

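View pics/s3.png

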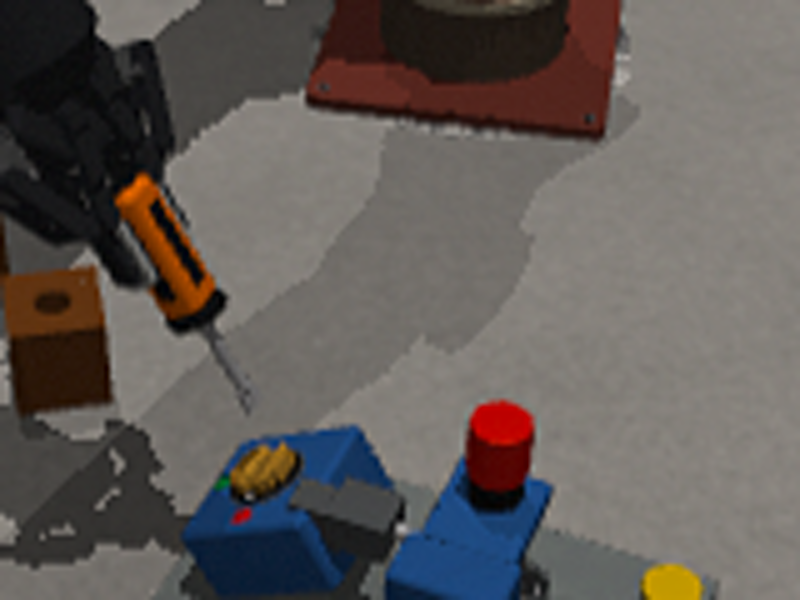

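```bash
python3 - <<'E'
from g import *
from h import *
M=np.stack([Rs@[1,0,0],Rs@[0,.8660254,.5],N],1) # pod axes: x, upslope, n
for nm in ("w3","s3","top0"):
    s=load(nm); W=cloud(s); L=(W-SLOT)@M*1000
    hsv=cv2.cvtColor(s["pixels"],cv2.COLOR_RGB2HSV).astype(int);H,S,V=hsv[...,0],hsv[...,1],hsv[...,2]
    near=(np.linalg.norm(L[...,:2],axis=-1)<38)&(abs(L[...,2])<12)
    for c,m in dict(red=((H<6)|(H>174))&(S>150),green=(H>45)&(H<85)&(S>100),brass=(H>12)&(H<30)&(S>90)&(V>60),white=(S<50)&(V>150),blue=(H>100)&(H<125)&(S>120)).items():
        m=m&near
        if m.sum()>2:
            q=L[m]; print(nm,c,m.sum(),"med",np.median(q,0).round(1),"min",q.min(0).round(1),"max",q.max(0).round(1))
    # dark slot pixels
    m=(np.linalg.norm(L[...,:2],axis=-1)<15)&(L[...,2]<-4)&(L[...,2]>-12)
    if m.sum()>10:
        p=L[m][:,:2].astype(np.float32); vx,vy,x,y=cv2.fitLine(p,cv2.DIST_HUBER,0,.01,.01).ravel(); print("slot floor",len(p),"angle",np.degrees(np.arctan2(vy,vx)),"pt",x,y)
E
```

```text
w3 red 94 med [31.4 -0.  -9.6] min [ 26.8  -5.1 -11.6] max [36.2  5.1 -7.8]
w3 brass 402 med [ 1.8 11.5 -0.1] min [-17.1   1.   -9.4] max [16.9 17.1  2. ]
w3 white 27 med [18.2 -1.5 -7.5] min [15.5 -3.4 -9.5] max [20.2  0.6 -6.3]
w3 blue 1974 med [ -0.3  16.7 -10.6] min [-37.6 -29.9 -12. ] max [37.4 37.9 -8.2]
s3 red 3 med [ 34.5   3.8 -10.7] min [ 28.5   2.4 -12. ] max [35.   6.6 -9.9]
s3 brass 80 med [ 2.2 -0.8 -3.7] min [-18.3 -16.  -10.9] max [16.2 17.4 -0.3]
s3 blue 12 med [ 17.1   2.1 -11.6] min [-27.8 -32.2 -12. ] max [ 35.8  24.5 -10.8]
slot floor 18 angle 5.5329356 pt 1.5038414 -2.6287045
top0 green 6 med [ -2.1 -32.   -9.2] min [ -4.5 -36.7 -11.6] max [  1.5 -25.7  -6.1]
top0 brass 73 med [-1.2 -0.8 -1.7] min [-15.2 -16.1 -10.5] max [16.1 19.7  7. ]
top0 blue 116 med [-4.4  3.6 -8.9] min [-36.5 -36.8 -11.9] max [37.1 35.8 -2.8]
slot floor 18 angle -67.17066 pt 0.48775986 0.69918
```

```bash
python3 - <<'E'
from g import *
from h import *
from cell import r
o=r.observe(); T=R.from_euler("xyz",o["tcp_rot"],degrees=True)
tip=o["ee_pos"]+T.apply(TIP)
M=np.stack([Rs@[1,0,0],Rs@[0,.8660254,.5],N],1)
print("tip pod",(M.T@(tip-SLOT)*1000).round(1))
s=load("s3")
for X in (tip,o["ee_pos"]+T.apply([.0064,0,.0245]),SLOT):
    c=s["R"]@X+s["t"]; print(s["fx"]*c[0]/c[2]+s["cx"],s["fy"]*c[1]/c[2]+s["cy"],c[2])
print("scene tip px 239.8 212.2 ; rotor centre ~(243,223.6)")
W=cloud(s);L=(W-o["ee_pos"])@T.as_matrix()*1000
for z0 in range(-10,100,6):
    m=(abs(L[...,2]-z0)<3)&(np.abs(L[...,:2]-[6,0]).max(-1)<22)
    if m.sum()>2: print(z0,m.sum(),L[m].min(0)[:2].round(1),L[m].max(0)[:2].round(1),np.median(L[m],0).round(1))
print([x.round(3) for x in goal(o,4.7,.012)])
E
```

```text
tip pod [-1.5 17.1 38.3]
239.38871585205638 209.9497526697567 1.0175056862680978
227.23672345843374 189.76947273049677 0.9891682923129157
240.80920348355602 221.84427006929127 1.0423370864527972
scene tip px 239.8 212.2 ; rotor centre ~(243,223.6)
-10 30 [  5.3 -18.4] [20.3 20.5] [17.4  9.4 -9.9]
-4 31 [  3.2 -18.9] [21.1 21.6] [13.4  9.  -3.2]
2 27 [-7.2 -9.4] [21.3 20.9] [16.5  9.8  1.6]
8 24 [  2.  -10.6] [22.5 14.2] [18.   9.6  7.5]
14 29 [ -2.2 -12.8] [21.5 13.1] [16.1  9.9 13.9]
20 27 [ -2.4 -11.3] [21.1 13.2] [17.   9.7 19.7]
26 25 [ -4.1 -11.7] [21.8 14.6] [16.4  9.5 27.1]
32 31 [ -1.2 -12. ] [24.9 18.3] [17.2  8.7 30.6]
44 6 [ 6.3 -1.5] [10.   3.1] [ 9.5  1.9 43.2]
50 6 [ 3.7 -1.7] [12.5  2.6] [ 9.8  1.3 49.2]
56 8 [ 5.4 -3.3] [12.1  3.7] [10.   1.  55.8]
62 5 [ 4.8 -1.3] [12.7  2.9] [ 7.9  1.5 60.9]
68 8 [ 4.8 -1.2] [11.   3.5] [ 9.   1.8 67.4]
74 6 [ 6.8 -2.1] [11.9  4.2] [ 9.6  0.7 74.6]
80 7 [ 5.7 -3.5] [12.   8.6] [ 9.1  1.1 81.4]
86 8 [ 5.6 -8. ] [9.7 6.3] [ 8.2  0.8 86.7]
92 8 [ 8.  -6.2] [10.5  7.2] [ 8.9  0.  91.2]
98 3 [ 6.2 -1.9] [10.2  5.7] [ 7.4  5.1 95.4]
[array([ 0.003, -0.008, -0.156]), array([ 0.006,  0.067, -0.191]), array([ 0.577, -0.103,  0.182])]
```

Request:
send_rows(
  steps=[0.001, -0.002, -0.03, 0, 0.02, -0.05, 1, 0.001, -0.002, -0.03, 0, 0.02, -0.05, 1, 0.001, -0.002, -0.03, 0, 0.02, -0.05, 1, 0, -0.002, -0.03, 0, 0, -0.04, 1, 0, 0, -0.03, 0, 0, 0, 1, 0, 0, 0, 0, 0, 0, 1, 0, 0, 0, 0, 0, 0, 1, 0, 0, 0, 0, 0, 0, 1, 0, 0, 0, 0, 0, 0, 1, 0, 0, 0, 0, 0, 0, 1],
)

```text
time: 5.4
ee_pos: [0.5767, -0.1054, 0.1809]
tcp_rot: [-177.5, -29.5, 71.3]
wrist_force: [-0.2, -0.1, -1.1]
finger_gap: 0.306
```

```bash
python3 - <<'E'
from g import *
from h import *
from cell import r
s=r.snapshot("wrist"); save(s,"w4",(200,130,330,240),6)
s=r.snapshot("scene"); save(s,"s4",(210,180,290,240),9)
o=r.observe(); T=R.from_euler("xyz",o["tcp_rot"],degrees=True)
M=np.stack([Rs@[1,0,0],Rs@[0,.8660254,.5],N],1)
print("tip pod",(M.T@(o["ee_pos"]+T.apply(TIP)-SLOT)*1000).round(1))
print([x.round(3) for x in goal(o,4.7,.004)],o["wrist_force"])
E
```

```text
tip pod [ 0.9 -3.  12.1]
[array([ 0.004,  0.031, -0.029]), array([ 0.06 ,  0.016, -0.003]), array([ 0.577, -0.099,  0.175])] [-0.03517553  0.66300431 -1.70060543]
```

View pics/w4.png

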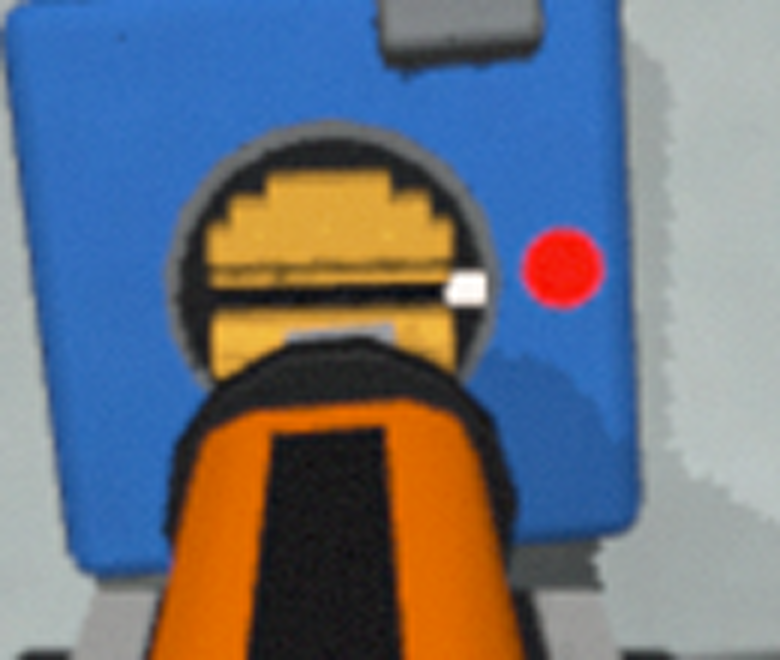

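View pics/s4.png

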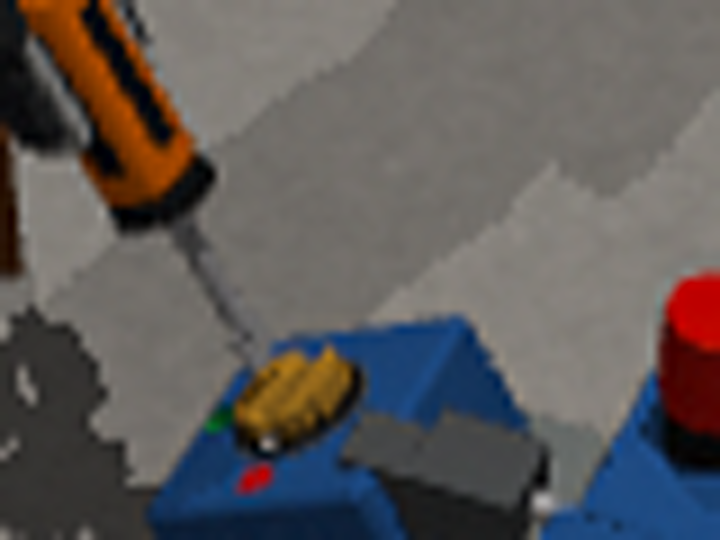

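```bash
python3 - <<'E'
from g import *
from h import *
s=load("w4"); M=np.stack([Rs@[1,0,0],Rs@[0,.8660254,.5],N],1)
c=-s["R"].T@s["t"]
def pl(u,v,n0):
    u=200+(u+.5)/6-.5; v=130+(v+.5)/6-.5
    w=s["R"].T@np.array([(u-s["cx"])/s["fx"],(v-s["cy"])/s["fy"],1]); a=M.T@(c-SLOT)*1000; b=M.T@w
    return (a+b*(n0-a[2])/b[2]).round(1)
for q in [(330,268),(330,286),(330,306),(330,170),(210,230),(452,230),(205,300),(445,292)]: print(q,pl(*q,0),pl(*q,-3))
print("mark",pl(466,288,-7.5),"red",pl(563,267,-9.5)); print("tip edge",pl(290,333,12.1),pl(392,327,12.1))
L=(cloud(s)-SLOT)@M*1000
u=255
for v in range(155,192): print(v,L[v,u].round(1),s["pixels"][v,u])
E
```

```text
(330, 268) [-0.2  4.5  0. ] [-0.3  3.8 -3. ]
(330, 286) [-0.4  2.   0. ] [-0.5  1.4 -3. ]
(330, 306) [-0.7 -0.7  0. ] [-0.7 -1.4 -3. ]
(330, 170) [ 0.8 17.6  0. ] [ 0.8 17.1 -3. ]
(210, 230) [-15.6  10.9   0. ] [-15.9  10.3  -3. ]
(452, 230) [16.3  8.3  0. ] [16.4  7.7 -3. ]
(205, 300) [-17.2   1.5   0. ] [-17.5   0.8  -3. ]
(445, 292) [14.8 -0.   0. ] [14.9 -0.7 -3. ]
mark [18.  -1.5 -7.5] red [31.6 -0.1 -9.5]
tip edge [-5.7 -0.9 12.1] [ 7.3 -1.2 12.1]
155 [ 1.2 18.6 -8.1] [36 35 37]
156 [ 1.1 17.6 -9.1] [37 39 40]
157 [ 1.1 17.  -7.7] [41 41 38]
158 [ 1.  16.1 -8.3] [108  81  45]
159 [ 1. 16. -4.] [175 128  52]
160 [ 1.  15.7 -1.2] [198 145  53]
161 [ 1.  15.3  1.1] [224 166  57]
162 [ 0.9 14.1 -1.2] [222 165  55]
163 [ 0.8 13.3 -1.1] [223 166  56]
164 [ 0.8 12.8  0.5] [221 164  53]
165 [ 0.7 12.   0.5] [223 166  59]
166 [ 0.7 11.2  0.6] [222 167  60]
167 [ 0.6 10.4  0.7] [221 163  55]
168 [0.5 9.7 0.8] [222 167  56]
169 [ 0.4  8.6 -0.7] [222 165  59]
170 [0.4 8.  0.5] [223 168  61]
171 [0.3 7.3 1.1] [222 165  58]
172 [0.3 6.6 1.7] [214 159  60]
173 [0.2 5.8 1.3] [172 126  47]
174 [ 0.1  4.4 -1.2] [127  94  36]
175 [ 0.   3.5 -1.4] [169 123  46]
176 [-0.1  2.8 -1.2] [209 152  54]
177 [-0.3  0.4 -7.7] [114  88  43]
178 [-0.4 -0.6 -8.4] [35 28 29]
179 [-0.4 -1.  -6.9] [23 25 28]
180 [-0.5 -2.5 -9.3] [51 43 35]
181 [-0.6 -3.  -7.9] [116  88  43]
182 [-0.5 -3.  -4.5] [185 133  52]
183 [-0.5 -3.1 -1.7] [206 154  69]
184 [-0.6 -4.1 -2.3] [203 164 115]
185 [-0.3 -0.9 13.6] [143 141 142]
186 [ 1.1 13.8 73. ] [80 82 85]
187 [ 1.2 14.2 77. ] [28 29 28]
188 [ 1.2 14.  78.4] [37 34 36]
189 [ 1.1 13.3 77.7] [46 46 45]
190 [ 1.1 13.1 79. ] [36 37 41]
191 [ 1.  12.4 78.7] [35 38 37]
```

Request:
send_rows(
  steps=[0.001, 0.011, -0.01, 0.02, 0, 0, 1, 0.001, 0.011, -0.01, 0.02, 0, 0, 1, 0.001, 0.011, -0.01, 0.02, 0, 0, 1, 0, 0, 0, 0, 0, 0, 1, 0, 0, 0, 0, 0, 0, 1, 0.001, 0.005, -0.009, 0, 0, 0, 1, 0.001, 0.005, -0.009, 0, 0, 0, 1, 0, 0, 0, 0, 0, 0, 1, 0, 0, 0, 0, 0, 0, 1, 0, 0, 0, 0, 0, 0, 1],
)

```text
time: 6.33
ee_pos: [0.5781, -0.0963, 0.1716]
tcp_rot: [-177.5, -30.0, 71.3]
wrist_force: [-0.3, -0.7, 0.5]
finger_gap: 0.303
```

```bash
cat > st.py <<'E'
from g import *
from h import *
from cell import r
import sys
M=np.stack([Rs@[1,0,0],Rs@[0,.8660254,.5],N],1)
o=r.observe(); T=R.from_euler("xyz",o["tcp_rot"],degrees=True)
y=M.T@T.apply([0,1,0])
print("t",round(o["time"],2),"tip pod",(M.T@(o["ee_pos"]+T.apply(TIP)-SLOT)*1000).round(1),"phi",np.degrees(np.arctan2(-y[1],y[0])).round(1),"tilt err",(M.T@T.apply([0,0,1])).round(3))
print("F pod",(M.T@o["wrist_force"]).round(1),"Tq pod",(M.T@o["ft_torque"]).round(2),"j",o["joints"].round(1))
E
python3 st.py
```

```text
t 6.33 tip pod [ 0.2  1.  -0.7] phi 4.6 tilt err [ 0.003  0.001 -1.   ]
F pod [-0.1 -0.4  0.8] Tq pod [-0.62  0.19 -0.01] j [ 41.6  19.7 -22.9  97.5 -24.   69.4  11.2]
```

Request:
send_rows(
  steps=[0, 0, -0.008, 0, 0, 0, 1, 0.001, 0.003, -0.007, 0, 0, 0, 1, 0.001, 0.005, -0.008, 0, 0, 0, 1, 0, 0, 0, 0, 0, 0, 1, 0, 0, 0, 0, 0, 0, 1, 0.001, 0.004, -0.008, 0, 0, 0, 1, 0, 0, 0, 0, 0, 0, 1, 0, 0, 0, 0, 0, 0, 1, 0, 0, 0, 0, 0, 0, 1, 0, 0, 0, 0, 0, 0, 1],
)

```text
time: 7.17
ee_pos: [0.5794, -0.0965, 0.1689]
tcp_rot: [-177.7, -29.9, 71.3]
wrist_force: [-0.4, -0.6, -1.4]
finger_gap: 0.308
```

```bash
python3 st.py
```

```text
t 7.17 tip pod [ 1.8 -0.4 -3.1] phi 4.6 tilt err [ 0.006  0.    -1.   ]
F pod [-0.3 -1.3 -0.9] Tq pod [-0.72  0.05 -0.03] j [ 41.6  19.8 -22.9  97.7 -24.   68.8  11.3]
```

Request:
send_rows(
  steps=[-0.002, 0.006, -0.014, 0, 0, 0, 1, -0.002, 0.006, -0.014, 0, 0, 0, 1, -0.002, 0.006, -0.012, 0, 0, 0, 1, 0, 0, 0, 0, 0, 0, 1, 0, 0, 0, 0, 0, 0, 1, 0, 0, 0, 0, 0, 0, 1, 0, 0, 0, 0, 0, 0, 1, 0, 0, 0, 0, 0, 0, 1, 0, 0, 0, 0, 0, 0, 1, 0, 0, 0, 0, 0, 0, 1],
)

```text
time: 8.0
ee_pos: [0.5799, -0.0959, 0.1657]
tcp_rot: [-178.1, -29.9, 71.3]
wrist_force: [-0.8, -1.5, 2.2]
finger_gap: 0.303
```

```bash
python3 st.py;  python3 - <<'E'
from h import *
from cell import r
s=r.snapshot("scene"); save(s,"s5",(210,180,290,240),9)
s=r.snapshot("wrist"); save(s,"w5",(200,130,330,240),6)
E
python3 st.py
```

```text
t 8.0 tip pod [ 2.8 -1.4 -6.2] phi 4.6 tilt err [ 0.013 -0.    -1.   ]
F pod [-0.4 -0.3  2.7] Tq pod [-0.48  0.21  0.02] j [ 41.6  19.7 -22.9  98.2 -24.2  68.1  11.5]
t 8.1 tip pod [ 2.8 -1.4 -6.2] phi 4.6 tilt err [ 0.013 -0.    -1.   ]
F pod [-0.5 -1.1  2. ] Tq pod [-0.56  0.23 -0.03] j [ 41.6  19.7 -22.9  98.2 -24.2  68.1  11.5]
```

View pics/w5.png

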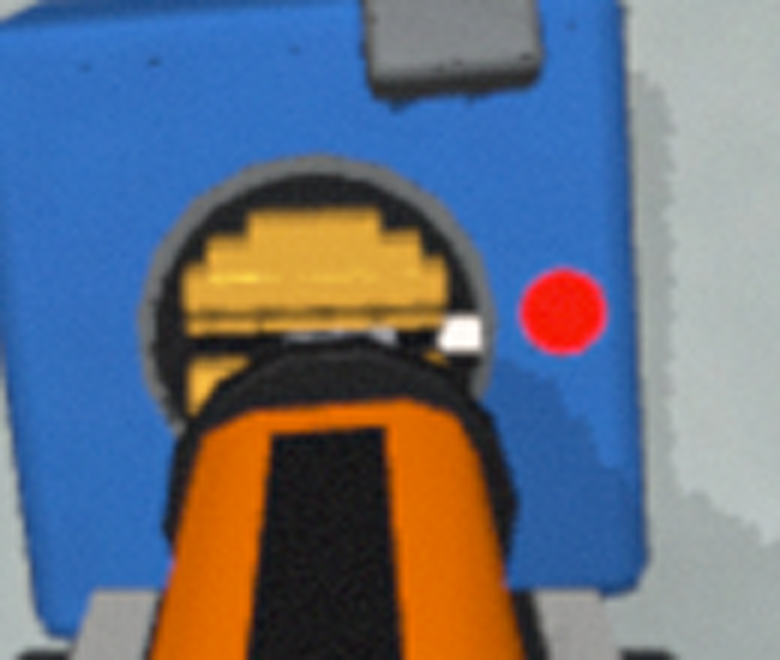

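View pics/s5.png

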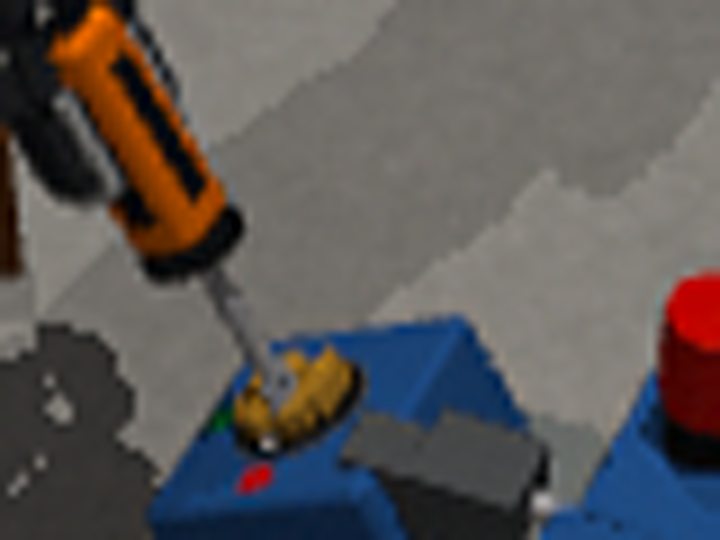

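```bash
cat > turn.py <<'E'
import sys
from g import *
from cell import r
o=r.observe(); 
for a in sys.argv[2:]:
    print(a,[x.round(3) for x in goal(o,float(a),float(sys.argv[1]))[:2]])
print("unit turn -N*.6",(-N*.6).round(3))
E
python3 turn.py -.0062 4.6 20 40
```

```text
4.6 [array([-0.006,  0.008,  0.003]), array([0.026, 0.093, 0.056])]
20 [array([-0.014,  0.011,  0.004]), array([ 0.3  ,  1.178, -1.884])]
40 [array([-0.022,  0.018,  0.007]), array([ 0.655,  2.585, -4.405])]
unit turn -N*.6 [ 0.07   0.292 -0.52 ]
```

Request:
send_rows(
  steps=[-0.005, 0.003, 0.001, 0.08, 0.32, -0.5, 1, -0.004, 0.003, 0.001, 0.08, 0.32, -0.55, 1, -0.003, 0.002, 0.001, 0.08, 0.32, -0.55, 1, -0.003, 0.002, 0.001, 0.08, 0.32, -0.55, 1, -0.003, 0.002, 0.001, 0.08, 0.32, -0.55, 1, -0.002, 0.002, 0.001, 0.08, 0.32, -0.55, 1, -0.002, 0.002, 0.001, 0.08, 0.32, -0.55, 1, -0.002, 0.002, 0.001, 0.08, 0.32, -0.55, 1, 0, 0, 0, 0, 0, 0, 1, 0, 0, 0, 0, 0, 0, 1],
)

```text
time: 8.93
ee_pos: [0.5762, -0.094, 0.1663]
tcp_rot: [-159.4, -22.1, 31.4]
wrist_force: [-1.1, -1.8, 2.0]
finger_gap: 0.304
```

```bash
python3 st.py; python3 turn.py -.0062 40 60 80;  python3 - <<'E'
from h import *
from cell import r
s=r.snapshot("wrist"); save(s,"w6",(200,100,350,240),5)
E
```

```text
t 8.93 tip pod [ 1.4 -2.3 -6.2] phi 41.2 tilt err [ 0.002 -0.003 -1.   ]
F pod [-0.6 -0.8  2.7] Tq pod [-0.6   0.24  0.04] j [ 37.1  19.  -17.6  98.4 -25.8  69.1 -23.8]
40 [array([-0.003,  0.009,  0.004]), array([ 0.012, -0.073,  0.156])]
60 [array([-0.008,  0.018,  0.009]), array([ 0.351,  1.337, -2.366])]
80 [array([-0.009,  0.028,  0.014]), array([ 0.689,  2.747, -4.888])]
unit turn -N*.6 [ 0.07   0.292 -0.52 ]
```

View pics/w6.png

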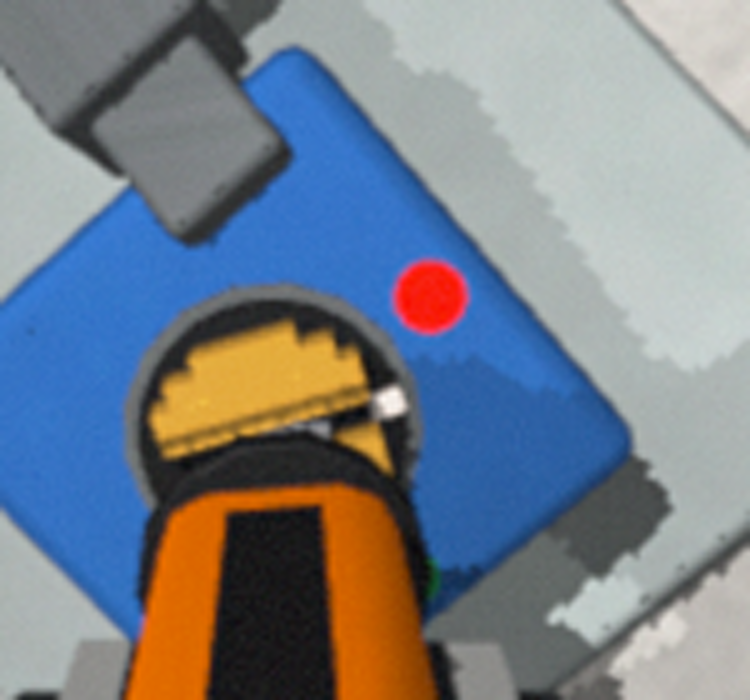

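Request:
send_rows(
  steps=[-0.001, 0.004, 0.002, 0.08, 0.33, -0.58, 1, -0.001, 0.004, 0.002, 0.08, 0.33, -0.58, 1, -0.001, 0.003, 0.002, 0.08, 0.33, -0.58, 1, -0.001, 0.003, 0.001, 0.08, 0.33, -0.58, 1, -0.001, 0.003, 0.001, 0.08, 0.33, -0.58, 1, -0.001, 0.003, 0.001, 0.08, 0.33, -0.58, 1, -0.001, 0.003, 0.001, 0.08, 0.33, -0.58, 1, 0, 0.003, 0.001, 0.08, 0.33, -0.58, 1, 0, 0.003, 0.001, 0.08, 0.33, -0.58, 1, 0, 0, 0, 0, 0, 0, 1],
)

```text
time: 9.82
ee_pos: [0.5741, -0.0909, 0.1679]
tcp_rot: [-150.4, -3.1, -7.5]
wrist_force: [-1.3, -1.3, 1.2]
finger_gap: 0.3
```

```bash
python3 st.py; python3 turn.py -.0062 85 95 102
```

```text
t 9.82 tip pod [ 0.  -3.5 -6.1] phi 83.4 tilt err [-0.004 -0.004 -1.   ]
F pod [-1.  -0.8  1.8] Tq pod [-0.62  0.16  0.05] j [ 32.1  18.3 -11.9  98.7 -27.5  70.  -64.9]
85 [array([0.001, 0.014, 0.008]), array([ 0.054,  0.075, -0.22 ])]
95 [array([0.002, 0.019, 0.01 ]), array([ 0.219,  0.781, -1.481])]
102 [array([0.004, 0.022, 0.012]), array([ 0.334,  1.275, -2.363])]
unit turn -N*.6 [ 0.07   0.292 -0.52 ]
```

Request:
send_rows(
  steps=[0, 0.005, 0.003, 0.07, 0.25, -0.44, 1, 0, 0.005, 0.003, 0.06, 0.24, -0.44, 1, 0, 0.005, 0.003, 0.06, 0.24, -0.44, 1, 0, 0.004, 0.002, 0.06, 0.24, -0.44, 1, 0.001, 0.003, 0.001, 0.06, 0.24, -0.44, 1, 0.001, 0.002, 0.001, 0.06, 0.24, -0.44, 1, 0, 0, 0, 0, 0, 0, 1, 0, 0, 0, 0, 0, 0, 1, 0, 0, 0, 0, 0, 0, 1, 0, 0, 0, 0, 0, 0, 1],
)

```text
time: 10.65
ee_pos: [0.5736, -0.0889, 0.1688]
tcp_rot: [-150.9, 6.4, -24.5]
wrist_force: [-1.2, -1.5, 1.6]
finger_gap: 0.302
```

```bash
python3 st.py;  python3 - <<'E'
from g import *
from h import *
from cell import r
s=r.snapshot("wrist"); save(s,"w7",(200,90,350,230),5)
s=r.snapshot("scene"); save(s,"s7",(210,180,290,240),9)
E
python3 st.py
```

```text
t 10.65 tip pod [-0.9 -3.6 -6.2] phi 102.8 tilt err [-0.002 -0.004 -1.   ]
F pod [-0.8 -0.7  2.2] Tq pod [-0.66  0.16  0.01] j [ 29.9  17.8  -9.4  99.1 -28.5  70.1 -83.8]
t 10.75 tip pod [-0.9 -3.6 -6.1] phi 102.9 tilt err [-0.002 -0.004 -1.   ]
F pod [-0.6 -0.1  2.4] Tq pod [-0.65  0.23 -0.02] j [ 29.9  17.8  -9.4  99.1 -28.5  70.1 -83.9]
```

View pics/w7.png

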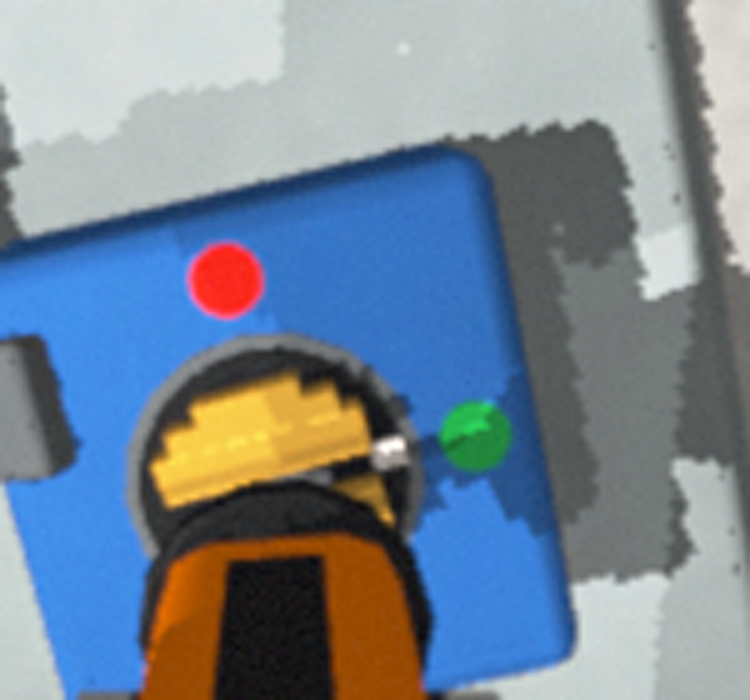

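View pics/s7.png

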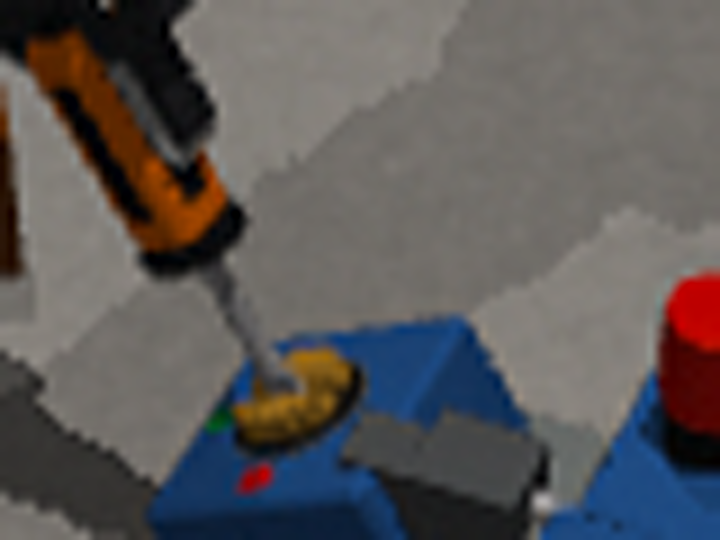

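```bash
cat > mk.py <<'E'
import sys
from g import *
from h import *
s=load(sys.argv[1]); M=np.stack([Rs@[1,0,0],Rs@[0,.8660254,.5],N],1)
L=(cloud(s)-SLOT)@M*1000
hsv=cv2.cvtColor(s["pixels"],cv2.COLOR_RGB2HSV).astype(int);H,S,V=hsv[...,0],hsv[...,1],hsv[...,2]
rr=np.linalg.norm(L[...,:2],axis=-1)
for c,m in dict(red=((H<6)|(H>174))&(S>150)&(rr<38),green=(H>45)&(H<85)&(S>100)&(rr<38),white=(S<60)&(V>140)&(rr<22)&(rr>13)).items():
    m=m&(abs(L[...,2])<13)
    if m.sum()>2:
        q=L[m].mean(0); print(c,m.sum(),q.round(1),"cw deg",np.degrees(np.arctan2(-q[1],q[0])).round(1))
E
python3 mk.py w7
```

```text
red 145 [31.7 -0.4 -9.6] cw deg 0.7
green 152 [ -0.2 -32.4  -9.7] cw deg 90.4
white 78 [ 8.5 -1.1 -8.7] cw deg 7.1
```

```bash
python3 - <<'E'
from g import *
from h import *
s=load("w7"); M=np.stack([Rs@[1,0,0],Rs@[0,.8660254,.5],N],1)
hsv=cv2.cvtColor(s["pixels"],cv2.COLOR_RGB2HSV).astype(int)
m=(hsv[...,1]<60)&(hsv[...,2]>140); m[:176]=0;m[185:]=0;m[:,:273]=0;m[:,284:]=0
L=(cloud(s)-SLOT)@M*1000; q=L[m];print(len(q),q.mean(0).round(1),q.std(0).round(1),np.degrees(np.arctan2(-q.mean(0)[1],q.mean(0)[0])))
E
```

```text
33 [  0.8 -19.   -7.3] [1.2 1.3 0.7] 87.52236914078988
```

Request:
send_rows(
  steps=[0, 0.004, 0.002, 0.06, 0.24, -0.44, 1, 0, 0.004, 0.002, 0.06, 0.24, -0.44, 1, 0, 0.004, 0.002, 0.06, 0.24, -0.44, 1, 0, 0.002, 0.001, 0.06, 0.24, -0.44, 1, 0, 0, 0, 0.06, 0.24, -0.44, 1, 0, 0, 0, 0.04, 0.15, -0.27, 1, 0, 0, 0, 0.04, 0.15, -0.27, 1, 0, 0, 0, 0.04, 0.15, -0.27, 1, 0, 0, 0, 0.04, 0.15, -0.27, 1, 0, 0, 0, 0.04, 0.15, -0.27, 1],
)

```text
time: 11.58
ee_pos: [0.5749, -0.0858, 0.1707]
tcp_rot: [-156.5, 19.1, -50.6]
wrist_force: [-1.2, -1.3, 1.4]
finger_gap: 0.306
```

```bash
python3 st.py;  python3 - <<'E'
from g import *
from h import *
from cell import r
s=r.snapshot("wrist"); save(s,"w8",(200,90,350,230),5)
E
python3 st.py
```

```text
t 11.58 tip pod [-1.5 -2.3 -6.2] phi 131.1 tilt err [ 0.002 -0.002 -1.   ]
F pod [-0.9 -0.6  2. ] Tq pod [-0.77  0.18  0.98] j [  26.8   17.4   -5.9   99.4  -29.8   70.3 -111.5]
t 11.63 tip pod [-1.5 -2.3 -6.2] phi 131.3 tilt err [ 0.002 -0.002 -1.   ]
F pod [-0.1 -0.7  3.2] Tq pod [-0.76  0.12  0.85] j [  26.8   17.4   -5.9   99.4  -29.8   70.3 -111.6]
```

View pics/w8.png

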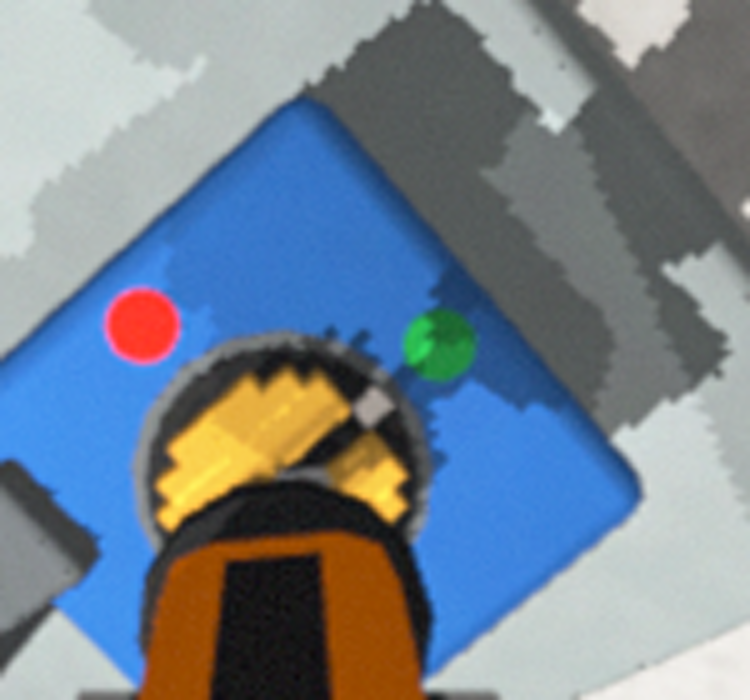

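```bash
python3 mk.py w8; python3 - <<'E'
from g import *
from h import *
from cell import r
o=r.observe();T=R.from_euler("xyz",o["tcp_rot"],degrees=True)
for nm,tt in (("w7",None),("w8",T)):
    s=load(nm)
    im=s["pixels"][165:200,235:290,::-1]; cv2.imwrite(f"pics/{nm}z.png",cv2.resize(im,None,fx=12,fy=12,interpolation=cv2.INTER_CUBIC))
s=load("w8");L=(cloud(s)-o["ee_pos"])@T.as_matrix()*1000
for z0 in (-20,-10,0,5,10,15,20):
    m=(abs(L[...,2]-z0)<1.5)&(abs(L[...,1])<12)&(L[...,0]>0)&(L[...,0]<30)
    if m.sum()>10:
        p=np.polyfit(L[m][:,1],L[m][:,0],1); print(z0,m.sum(),"face slope deg",np.degrees(np.arctan(p[0])).round(1),"x",p[1].round(1))
E
```

```text
red 143 [31.7 -0.5 -9.7] cw deg 0.8
green 155 [ -0.2 -32.4  -9.5] cw deg 90.3
white 73 [10.9 -1.1 -8.7] cw deg 5.7
-20 143 face slope deg 0.2 x 18.2
-10 118 face slope deg -0.1 x 18.2
0 97 face slope deg 0.5 x 18.4
5 83 face slope deg 2.2 x 18.4
10 70 face slope deg 1.3 x 18.4
15 72 face slope deg 0.1 x 18.3
20 30 face slope deg 0.4 x 18.2
```

View pics/w8z.png

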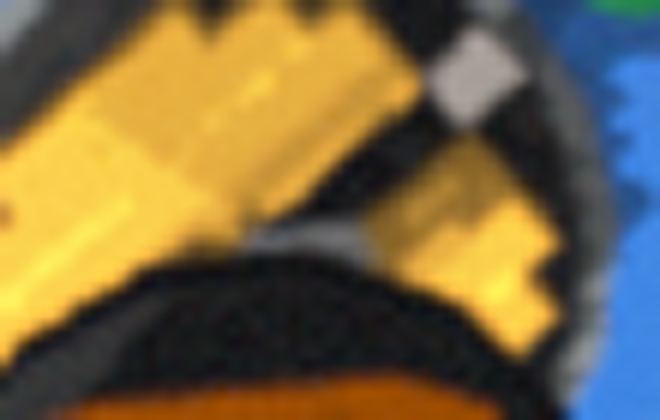

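View pics/w7z.png

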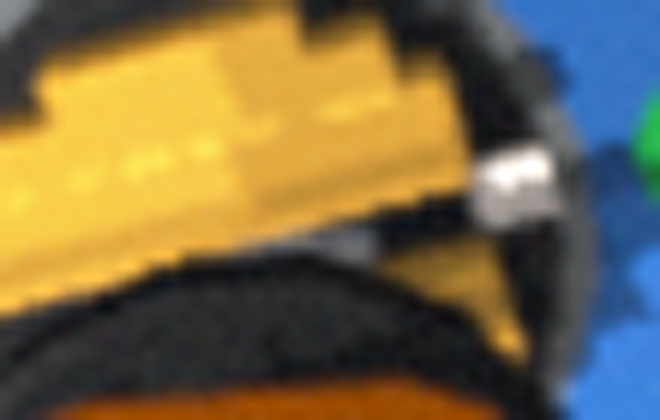

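```bash
python3 turn.py -.0062 98 110
```

```text
98 [array([-0.001, -0.005, -0.003]), array([-0.549, -2.339,  4.202])]
110 [array([0.002, 0.   , 0.   ]), array([-0.345, -1.491,  2.69 ])]
unit turn -N*.6 [ 0.07   0.292 -0.52 ]
```

Request:
send_rows(
  steps=[0, 0, 0, -0.08, -0.33, 0.6, 1, 0, 0, 0, -0.08, -0.33, 0.6, 1, 0, 0, 0, -0.08, -0.33, 0.6, 1, 0, 0, 0, -0.08, -0.33, 0.6, 1, 0, -0.001, -0.001, -0.08, -0.33, 0.6, 1, 0, -0.001, -0.001, -0.08, -0.33, 0.6, 1, 0, -0.001, -0.001, -0.06, -0.28, 0.5, 1, 0, 0, 0, 0, 0, 0, 1, 0, 0, 0, 0, 0, 0, 1, 0, 0, 0, 0, 0, 0, 1],
)

```text
time: 12.47
ee_pos: [0.5738, -0.0888, 0.1689]
tcp_rot: [-150.5, 3.4, -19.3]
wrist_force: [0.5, -2.2, 2.6]
finger_gap: 0.301
```

```bash
python3 st.py;  python3 - <<'E'
from g import *
from h import *
from cell import r
s=r.snapshot("wrist"); save(s,"w9",(200,90,350,230),5)
E
python3 st.py
```

```text
t 12.47 tip pod [-0.5 -2.8 -6.2] phi 96.9 tilt err [-0.001 -0.005 -1.   ]
F pod [ 1.  -0.4  3.3] Tq pod [-0.63  0.16 -0.03] j [ 30.5  17.8 -10.1  99.1 -28.2  70.  -78.1]
t 12.52 tip pod [-0.5 -2.8 -6.2] phi 96.9 tilt err [-0.001 -0.005 -1.   ]
F pod [-0.8 -0.7  2.6] Tq pod [-0.65  0.1  -0.01] j [ 30.5  17.8 -10.1  99.1 -28.2  70.  -78.1]
```

View pics/w9.png

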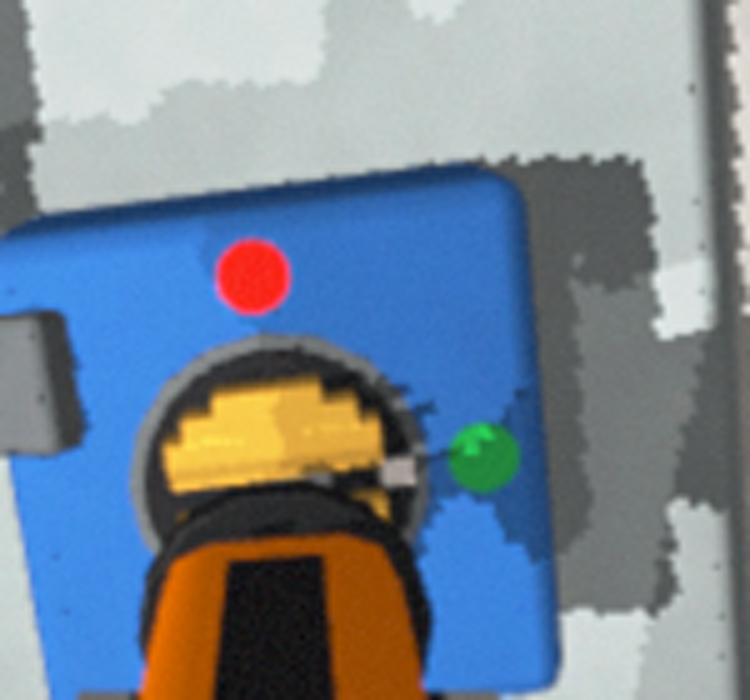

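```bash
cat > mark.py <<'E'
import sys
from g import *
from h import *
M=np.stack([Rs@[1,0,0],Rs@[0,.8660254,.5],N],1)
def mark(nm,u,v):
    s=load(nm); hsv=cv2.cvtColor(s["pixels"],cv2.COLOR_RGB2HSV).astype(int)
    m=(hsv[...,1]<60)&(hsv[...,2]>120); k=np.zeros_like(m); k[int(v)-4:int(v)+6,int(u)-4:int(u)+6]=1; m&=k
    L=(cloud(s)-SLOT)@M*1000
    m&=(np.linalg.norm(L[...,:2],axis=-1)<22)
    q=L[m]; a=q.mean(0); print(nm,len(q),a.round(1),"cw",np.degrees(np.arctan2(-a[1],a[0])).round(1))
    # by plane casting at n=-7.5
    v_,u_=np.nonzero(m); c=-s["R"].T@s["t"]; w=s["R"].T@np.array([(u_.mean()-s["cx"])/s["fx"],(v_.mean()-s["cy"])/s["fy"],1]); A=M.T@(c-SLOT)*1000;Bv=M.T@w; p=A+Bv*(-7.5-A[2])/Bv[2]
    print("  plane",p.round(1),np.degrees(np.arctan2(-p[1],p[0])).round(1))
a=sys.argv[1:]
for i in range(0,len(a),3): mark(a[i],float(a[i+1]),float(a[i+2]))
E
python3 mark.py w3 280 192 w6 277.6 180 w7 278 180.4 w8 274.6 171.6 w9 279.6 184.4
```

```text
w3 27 [18.1 -1.5 -7.4] cw 4.6
  plane [18.1 -1.5 -7.5] 4.6
w6 39 [16.5 -8.3 -7.5] cw 26.6
  plane [16.5 -8.3 -7.5] 26.6
w7 36 [  0.7 -19.   -7.3] cw 87.7
  plane [  0.7 -19.   -7.5] 87.9
w8 31 [ -0.4 -18.7  -7.2] cw 91.3
  plane [ -0.5 -18.7  -7.5] 91.4
w9 33 [ -0.4 -18.8  -7.1] cw 91.3
  plane [ -0.5 -18.8  -7.5] 91.6
```

Request:
send_rows(
  steps=[-0.003, -0.012, 0.022, 0, 0, 0, 1, -0.003, -0.012, 0.022, 0, 0, 0, 1, -0.003, -0.012, 0.022, 0, 0, 0, 1, -0.006, -0.024, 0.043, 0, 0, 0, 1, -0.006, -0.024, 0.043, 0, 0, 0, 1, -0.01, -0.05, 0.087, 0, 0, 0, 1, -0.01, -0.05, 0.087, 0, 0, 0, 1, -0.01, -0.05, 0.087, 0, 0, 0, 1, 0, 0, 0, 0, 0, 0, 1, 0, 0, 0, 0, 0, 0, 1],
)

```text
time: 13.35
ee_pos: [0.5612, -0.1383, 0.2586]
tcp_rot: [-150.5, 3.6, -19.5]
wrist_force: [0.5, -0.2, -1.4]
finger_gap: 0.301
```

```bash
python3 st.py;  python3 - <<'E'
from g import *
from h import *
from cell import r
s=r.snapshot("wrist"); save(s,"w10",(170,60,370,220),3.9)
E
python3 mk.py w10
```

```text
t 13.35 tip pod [-1.5 -2.2 97. ] phi 97.1 tilt err [-0.003 -0.005 -1.   ]
F pod [ 0.5 -0.8 -1.2] Tq pod [-0.68  0.01  0.01] j [ 33.5  15.2  -8.   91.4 -27.1  81.6 -78.8]
red 69 [31.6 -0.4 -9.5] cw deg 0.7
green 74 [ -0.2 -32.3  -9.4] cw deg 90.4
white 35 [  3.4 -11.   -8.2] cw deg 72.9
```

View pics/w10.png

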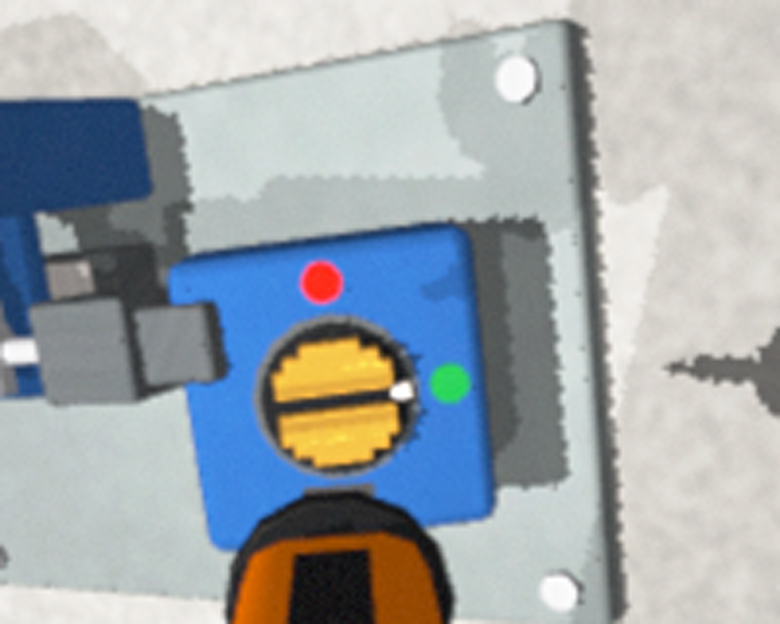

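```bash
cat > hol.py <<'E'
import sys
from g import *
from cell import r
HOLE=np.array([.4904,-.325,.066])
def hg(o,yaw,d,tip=TIP):
    T=R.from_euler("xyz",[180,0,yaw],degrees=True)
    return delta(o,HOLE+[0,0,d]-T.apply(tip),T)
if __name__=="__main__":
    o=r.observe(); T=R.from_euler("xyz",o["tcp_rot"],degrees=True)
    print("t",round(o["time"],2),"tip rel hole mm",((o["ee_pos"]+T.apply(TIP)-HOLE)*1000).round(1),"F",o["wrist_force"].round(1),"z-axis",T.apply([0,0,1]).round(3),"yaw",o["tcp_rot"][2].round(1))
    print([x.round(3) for x in hg(o,float(sys.argv[1]),float(sys.argv[2]))],o["joints"].round(0))
E
python3 hol.py 11 .045; python3 - <<'E'
from g import *
from h import *
from cell import r
o=r.observe();T=R.from_euler("xyz",o["tcp_rot"],degrees=True)
s=load("w10");L=(cloud(s)-o["ee_pos"])@T.as_matrix()*1000
for z0 in (-20,-10,0,10,20,25,85,90,95):
    m=(abs(L[...,2]-z0)<2.5)&(abs(L[...,1])<14)&(L[...,0]>0)&(L[...,0]<30)
    if m.sum()>3: print(z0,m.sum(),L[m].min(0).round(1),L[m].max(0).round(1),np.median(L[m],0).round(1))
E
```

```text
t 13.4 tip rel hole mm [ 87.3 228.7 112.1] F [ 0.5 -0.5 -1.1] z-axis [ 0.113  0.482 -0.869] yaw -19.5
[array([-0.386, -0.938, -0.277]), array([-4.365, -0.196,  4.467]), array([ 0.484, -0.326,  0.203])] [ 34.  15.  -8.  91. -27.  82. -79.]
-20 273 [ 10.4 -13.8 -22.5] [ 19.7  14.  -17.5] [ 18.6  -0.9 -20. ]
-10 230 [ 10.6 -13.8 -12.5] [19.8 13.9 -7.5] [ 18.7  -0.5 -10.2]
0 167 [ 13.6 -13.9  -2.5] [19.9 11.4  2.5] [18.9 -0.9  0.1]
10 134 [ 14.  -13.5   7.5] [19.9 11.4 12.5] [18.8 -1.9  9.8]
20 54 [ 13.7 -13.9  17.8] [19.7 11.4 20.8] [18.7 -1.7 18.8]
25 429 [  4.3 -13.8  24.3] [22.9 13.8 27.5] [18.7 -0.4 26.2]
85 4 [ 8.2  4.2 83.1] [ 8.5  5.7 86.9] [ 8.5  5.3 85.9]
90 20 [ 7.4 -7.8 87.9] [ 8.6  5.1 92.2] [ 8.  -1.4 90.4]
95 11 [ 7.3 -7.9 92.7] [ 8.2  5.1 94.5] [ 8.   0.5 93.7]
```

Request:
send_rows(
  steps=[-0.045, -0.11, 0, -0.5, -0.02, 0.5, 1, -0.045, -0.11, 0, -0.5, -0.02, 0.5, 1, -0.045, -0.11, 0, -0.5, -0.02, 0.5, 1, -0.045, -0.11, -0.02, -0.5, -0.02, 0.5, 1, -0.045, -0.11, -0.02, -0.5, -0.02, 0.5, 1, -0.045, -0.11, -0.03, -0.5, -0.02, 0.5, 1, -0.045, -0.11, -0.03, -0.5, -0.02, 0.5, 1, -0.045, -0.11, -0.03, -0.5, -0.02, 0.5, 1, -0.03, -0.06, -0.03, -0.3, -0.02, 0.3, 1, 0, 0, 0, 0, 0, 0, 1],
)

```text
time: 14.23
ee_pos: [0.4784, -0.3268, 0.2177]
tcp_rot: [179.6, 0.9, 11.7]
wrist_force: [0.1, 0.2, -1.1]
finger_gap: 0.306
```

```bash
sed -i 's/^TIP=.*/TIP=np.array([.0063,-.0013,.094])/' g.py; python3 hol.py 11 .02; python3 - <<'E'
from h import *
from cell import r
s=r.snapshot("wrist"); save(s,"w11",(100,60,400,260),2.6)
E
```

```text
t 14.23 tip rel hole mm [-7.5 -0.2 57.6] F [ 0.1  0.2 -1.1] z-axis [-0.014 -0.01  -1.   ] yaw 11.7
[array([ 0.03 , -0.003, -0.188]), array([ 0.083, -0.12 , -0.109]), array([ 0.484, -0.327,  0.18 ])] [ 35.  12.  -6.  95.   2.  74. -50.]
```

View pics/w11.png

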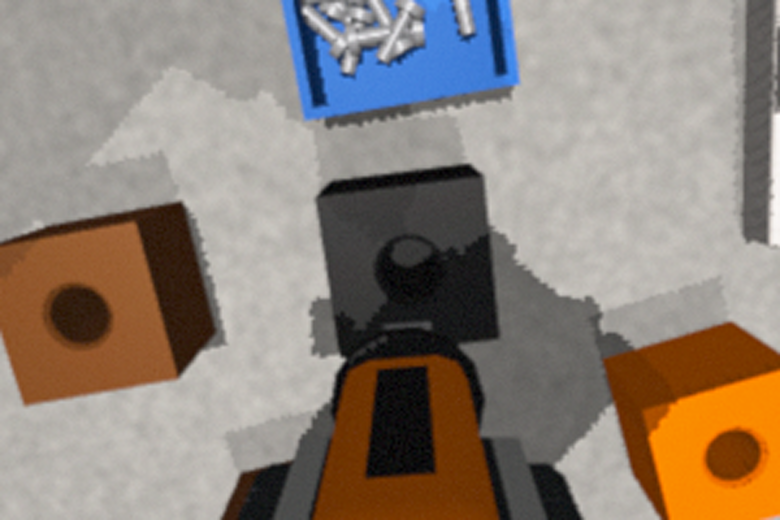

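```bash
python3 - <<'E'
from h import *
s=load("w11"); print(pw(s,100+409/2.6-.3,60+270/2.6-.3,.066), [pw(s,100+u/2.6-.3,60+v/2.6-.3,.066).round(4)[:2] for u,v in((375,270),(444,270),(409,237),(409,303))])
W=cloud(s); m=(abs(W[...,2]-.066)<.004)&(abs(W[...,0]-.49)<.06)&(abs(W[...,1]+.325)<.06)
c,_=cv2.findContours(m.astype(np.uint8),0,2); c=max(c,key=cv2.contourArea)
P=np.array([pw(s,*p,.066)[:2]*1000 for p in c[:,0].astype(float)],np.float32); print(cv2.minAreaRect(P))
E
```

```text
[ 0.48971097 -0.32508668  0.066     ] [array([ 0.4872, -0.313 ]), array([ 0.4923, -0.3375]), array([ 0.5015, -0.3227]), array([ 0.4777, -0.3276])]
((489.9102478027344, -325.46417236328125), (60.584476470947266, 60.082054138183594), 18.713197708129883)
```

Request:
send_rows(
  steps=[0.008, -0.001, 0, 0.03, -0.04, -0.03, 1, 0.008, -0.001, -0.03, 0.03, -0.04, -0.03, 1, 0.008, -0.001, -0.04, 0.03, -0.04, -0.03, 1, 0.006, 0, -0.04, 0, 0, 0, 1, 0, 0, -0.04, 0, 0, 0, 1, 0, 0, -0.02, 0, 0, 0, 1, 0, 0, 0, 0, 0, 0, 1, 0, 0, 0, 0, 0, 0, 1, 0, 0, 0, 0, 0, 0, 1, 0, 0, 0, 0, 0, 0, 1],
)

```text
time: 15.12
ee_pos: [0.488, -0.3215, 0.1789]
tcp_rot: [-179.3, -0.2, 10.9]
wrist_force: [-0.3, 0.1, -1.5]
finger_gap: 0.301
```

```bash
sed -i 's/^HOLE=.*/HOLE=np.array([.4900,-.3252,.066])/' hol.py; python3 hol.py 11 -.061
```

```text
t 15.12 tip rel hole mm [ 4.   7.4 19. ] F [-0.3  0.1 -1.5] z-axis [ 0.001  0.013 -1.   ] yaw 10.9
[array([-0.02 , -0.031, -0.4  ]), array([-0.108,  0.007,  0.018]), array([ 0.484, -0.328,  0.099])] [ 35.  14.  -6.  97.   1.  70. -51.]
```

Request:
send_rows(
  steps=[-0.006, -0.01, 0, -0.05, 0, 0, 1, -0.006, -0.01, 0, -0.05, 0, 0, 1, -0.006, -0.01, 0, -0.03, 0, 0, 1, 0, 0, 0, 0, 0, 0, 1, 0, 0, 0, 0, 0, 0, 1, 0, 0, 0, 0, 0, 0, 1, 0, 0, 0, 0, 0, 0, 1, 0, 0, 0, 0, 0, 0, 1, 0, 0, 0, 0, 0, 0, 1, 0, 0, 0, 0, 0, 0, 1],
)

```text
time: 15.95
ee_pos: [0.4846, -0.3287, 0.1807]
tcp_rot: [179.6, -0.1, 10.9]
wrist_force: [0.0, -0.6, -1.6]
finger_gap: 0.307
```

```bash
python3 hol.py 11 -.061
```

```text
t 15.95 tip rel hole mm [ 0.8 -1.6 20.7] F [ 0.  -0.6 -1.6] z-axis [ 0.003 -0.006 -1.   ] yaw 10.9
[array([-0.002,  0.005, -0.409]), array([0.05 , 0.027, 0.02 ]), array([ 0.484, -0.328,  0.099])] [ 35.  14.  -6.  97.   2.  69. -51.]
```

Close enough to the hole axis (under 2 mm). Entering the hole.

Request:
send_rows(
  steps=[0, 0.002, -0.03, 0.02, 0.01, 0, 1, 0, 0, -0.04, 0, 0, 0, 1, 0, 0, -0.04, 0, 0, 0, 1, 0, 0, -0.04, 0, 0, 0, 1, 0, 0, -0.03, 0, 0, 0, 1, 0, 0, 0, 0, 0, 0, 1, 0, 0, 0, 0, 0, 0, 1, 0, 0, 0, 0, 0, 0, 1, 0, 0, 0, 0, 0, 0, 1, 0, 0, 0, 0, 0, 0, 1],
)

```text
time: 16.78
ee_pos: [0.4838, -0.3277, 0.1392]
tcp_rot: [179.9, 0.0, 10.9]
wrist_force: [0.6, 1.0, -1.3]
finger_gap: 0.305
```

```bash
python3 hol.py 11 -.061
```

```text
t 16.78 tip rel hole mm [ -0.3  -0.2 -20.8] F [ 0.6  1.  -1.3] z-axis [-0.    -0.002 -1.   ] yaw 10.9
[array([ 0.001,  0.   , -0.201]), array([ 0.015, -0.002,  0.019]), array([ 0.484, -0.328,  0.099])] [ 35.  16.  -6. 100.   2.  65. -51.]
```

Request:
send_rows(
  steps=[0, 0, -0.04, 0, 0, 0, 1, 0, 0, -0.04, 0, 0, 0, 1, 0, 0, -0.04, 0, 0, 0, 1, 0, 0, -0.03, 0, 0, 0, 1, 0, 0, -0.02, 0, 0, 0, 1, 0, 0, -0.015, 0, 0, 0, 1, 0, 0, -0.01, 0, 0, 0, 1, 0, 0, 0, 0, 0, 0, 1, 0, 0, 0, 0, 0, 0, 1, 0, 0, 0, 0, 0, 0, 1],
)

```text
time: 17.62
ee_pos: [0.4851, -0.3282, 0.0985]
tcp_rot: [179.8, -0.1, 10.9]
wrist_force: [1.2, -0.3, -1.6]
finger_gap: 0.305
```

```bash
python3 hol.py 11 -.062; python3 - <<'E'
from h import *
from cell import r
s=r.snapshot("scene"); save(s,"s12",(110,130,210,230),6)
E
```

```text
t 17.62 tip rel hole mm [  1.3  -0.9 -61.5] F [ 1.2 -0.3 -1.6] z-axis [ 0.003 -0.004 -1.   ] yaw 10.9
[array([-0.005,  0.003, -0.002]), array([0.029, 0.024, 0.018]), array([ 0.484, -0.328,  0.098])] [ 35.  18.  -6. 102.   2.  60. -51.]
```

View pics/s12.png

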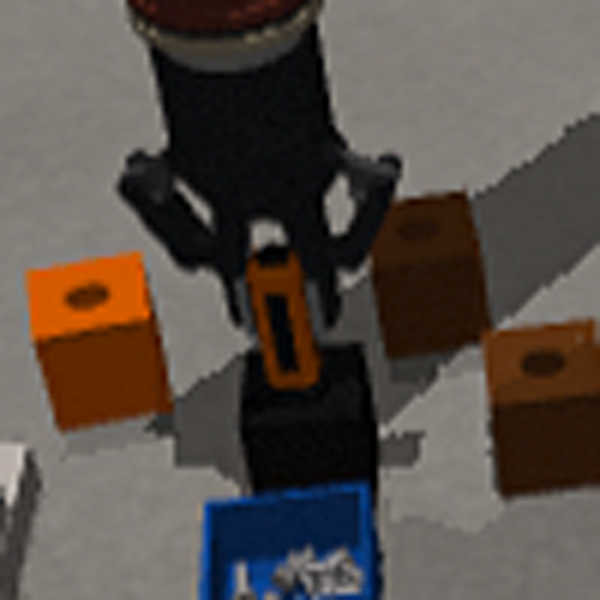

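Request:
send_rows(
  steps=[0, 0, 0, 0, 0, 0, 0.6, 0, 0, 0, 0, 0, 0, 0.3, 0, 0, 0, 0, 0, 0, 0, 0, 0, 0, 0, 0, 0, 0, 0, 0, 0, 0, 0, 0, 0, 0, 0, 0, 0, 0, 0, 0, 0, 0, 0.04, 0, 0, 0, 0, 0, 0, 0.1, 0, 0, 0, 0, 0, 0, 0.15, 0, 0, 0, 0, 0, 0, 0.15, 0, 0, 0, 0],
)

```text
time: 18.5
ee_pos: [0.4813, -0.326, 0.1837]
tcp_rot: [-179.8, 0.4, 10.9]
wrist_force: [-0.5, -0.6, 0.1]
finger_gap: 1.0
```

```bash
python3 - <<'E'
from h import *
from cell import r
s=r.snapshot("wrist"); save(s,"w13",k=1.5)
o=r.observe(); print(o["time"],o["ee_pos"],o["tcp_rot"],o["joints"].round(0),o["finger_gap"])
W=cloud(s)
m=(W[...,2]>.140)&(W[...,2]<.156)&(abs(W[...,0]-.49)<.04)&(abs(W[...,1]+.32)<.04); print(m.sum(),np.median(W[m],0))
E
```

```text
18.55 [ 0.48382732 -0.32741544  0.19070294] [1.79896786e+02 2.28118957e-03 1.08780363e+01] [ 35.  13.  -6.  96.   2.  71. -51.] 1.0003050820548667
1665 [ 0.49384134 -0.32585659  0.14812094]
```

View pics/w13.png

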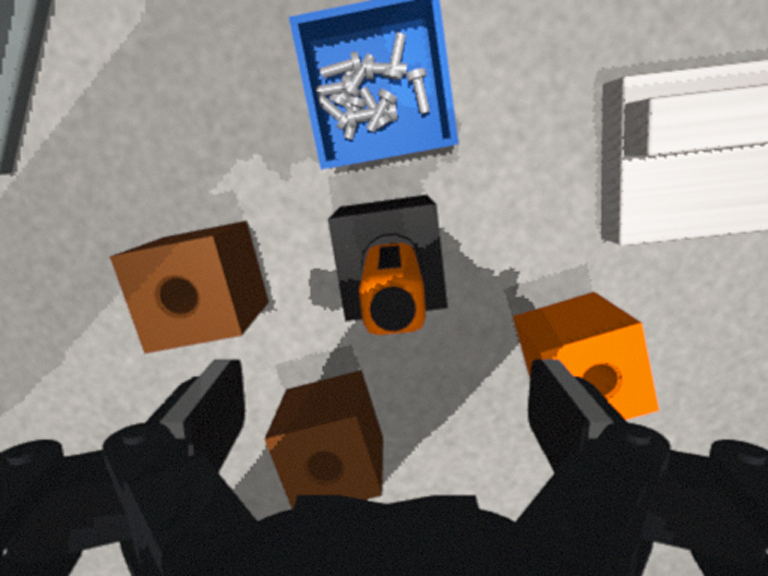

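Request:
send_rows(
  steps=[0.04, 0.1, 0.08, 0, 0, 0.7, 0, 0.06, 0.17, 0.08, 0, 0, 0.7, 0, 0.066, 0.172, 0.08, 0, 0, 0.7, 0, 0.066, 0.172, 0.06, 0, 0, 0.7, 0, 0.066, 0.172, 0.03, 0, 0, 0.7, 0, 0.066, 0.172, 0, 0, 0, 0.7, 0, 0.066, 0.172, 0, 0, 0, 0.7, 0, 0.066, 0.172, 0, 0, 0, 0.7, 0, 0.066, 0.172, 0, 0, 0, 0.7, 0, 0.066, 0.172, 0, 0, 0, 0.7, 0],
)

```text
time: 19.38
ee_pos: [0.61, 0.0043, 0.273]
tcp_rot: [178.8, -0.3, 59.9]
wrist_force: [1.7, -0.6, 0.1]
finger_gap: 0.994
```

```bash
cat > kn.py <<'E'
import sys
from g import *
from cell import r
o=r.observe(); x,y,z,yaw=map(float,sys.argv[1:5])
d=delta(o,np.array([x,y,z]),R.from_euler("xyz",[180,0,yaw],degrees=True))
print("t",round(o["time"],2),"pos",o["ee_pos"].round(4),o["tcp_rot"].round(1),"F",o["wrist_force"].round(1),"gap",(o["finger_gap"]*85).round(1),"j",o["joints"].round(0)); print(d[0].round(3),d[1].round(2))
E
python3 kn.py .6428 .0853 .26 76.6
```

```text
Traceback (most recent call last):
  File "kn.py", line 6, in <module>
    print("t",round(o["time"],2),"pos",o["ee_pos"].round(4),o["tcp_rot"].round(1),"F",o["wrist_force"].round(1),"gap",(o["finger_gap"]*85).round(1),"j",o["joints"].round(0)); print(d[0].round(3),d[1].round(2))
                                                                                                                      ^^^^^^^^^^^^^^^^^^^^^^^^^^
AttributeError: 'float' object has no attribute 'round'
```

Request:
send_rows(
  steps=[0.04, 0.1, 0, 0, 0, 0.6, 0, 0.04, 0.1, 0, 0.04, 0, 0.6, 0, 0.03, 0.08, 0, 0.04, 0, 0.6, 0, 0.02, 0.06, 0, 0.04, 0, 0.4, 0, 0.01, 0.02, 0, 0.04, 0, 0, 0, 0, 0, 0, 0, 0, 0, 0, 0, 0, 0, 0, 0, 0, 0, 0, 0, 0, 0, 0, 0, 0, 0, 0, 0, 0, 0, 0, 0, 0, 0, 0, 0, 0, 0, 0],
)

```text
time: 20.22
ee_pos: [0.6395, 0.089, 0.2768]
tcp_rot: [179.0, -1.7, 76.4]
wrist_force: [-0.3, 0.8, -0.9]
finger_gap: 1.002
```

```bash
sed -i 's/(o\["finger_gap"\]\*85).round(1)/round(o["finger_gap"]*85,1)/' kn.py
python3 kn.py .6428 .0853 .26 76.6;python3 - <<'E'
from h import *
from cell import r
s=r.snapshot("wrist"); save(s,"w14",k=1.5)
W=cloud(s); hsv=cv2.cvtColor(s["pixels"],cv2.COLOR_RGB2HSV).astype(int);H,S,V=hsv[...,0],hsv[...,1],hsv[...,2]
m=((H<6)|(H>174))&(S>150)&(W[...,2]>.193)
P=W[m]; c,rad=cv2.minEnclosingCircle((P[:,:2]*1000).astype(np.float32)); print("knob",c,rad,np.median(P,0))
m=(H>24)&(H<34)&(S>150)&(W[...,2]>.1)
if m.sum()>5: P=W[m]; print("pad",m.sum(),cv2.minEnclosingCircle((P[:,:2]*1000).astype(np.float32)),np.median(P,0))
E
```

```text
t 20.22 pos [0.6395 0.089  0.2768] [179.   -1.7  76.4] F [-0.3  0.8 -0.9] gap 85.2 j [ 10.  19. -28.  81.   8.  81. -31.]
[ 0.017 -0.019 -0.084] [-0.2   0.2   0.03]
knob (654.8370361328125, 87.78717041015625) 28.261611938476562 [0.64188053 0.08608876 0.20039917]
pad 855 ((635.66015625, 139.28416442871094), 61.13723373413086) [0.66332784 0.1770403  0.12567824]
```

View pics/w14.png

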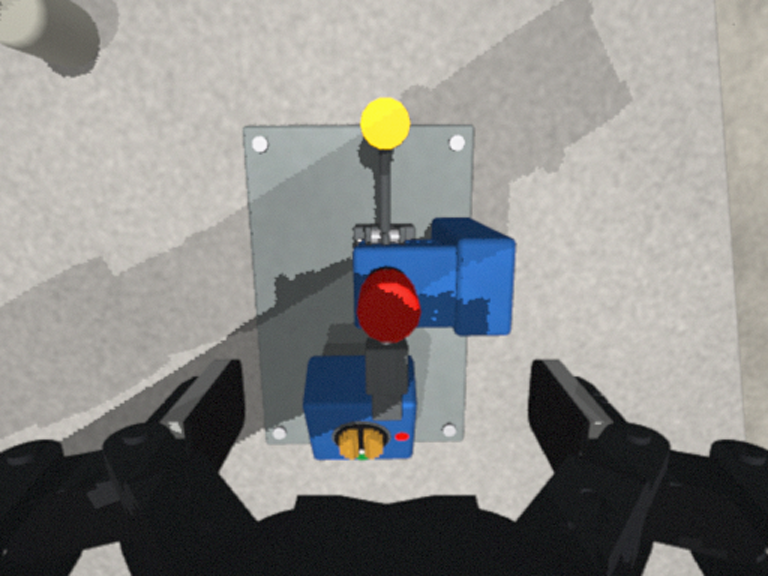

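Request:
send_rows(
  steps=[0.004, -0.005, -0.04, -0.07, 0.07, 0, 0, 0.004, -0.005, -0.06, -0.07, 0.07, 0, 0, 0.004, -0.003, -0.08, -0.07, 0.07, 0, 0, 0, -0.003, -0.08, 0, 0, 0, 0, 0, -0.003, -0.08, 0, 0, 0, 0, 0, -0.003, -0.07, 0, 0, 0, 0, 0, 0, -0.05, 0, 0, 0, 0, 0, 0, 0, 0, 0, 0, 0, 0, 0, 0, 0, 0, 0, 0, 0, 0, 0, 0, 0, 0, 0],
)

```text
time: 21.1
ee_pos: [0.6393, 0.082, 0.1698]
tcp_rot: [-179.3, 0.6, 76.3]
wrist_force: [0.0, 0.5, 0.0]
finger_gap: 0.997
```

```bash
python3 kn.py .642 .086 .172 76.6
```

```text
t 21.1 pos [0.6393 0.082  0.1698] [-179.3    0.6   76.3] F [0.  0.5 0. ] gap 84.7 j [  9.  24. -27.  87.  11.  73. -33.]
[0.014 0.02  0.011] [ 0.07 -0.12  0.05]
```

Correct and close (60 N), then draw up.

Request:
send_rows(
  steps=[0.007, 0.01, 0.005, 0.04, -0.06, 0, 0, 0.007, 0.01, 0.005, 0.03, -0.06, 0, 0.3, 0, 0, 0, 0, 0, 0, 0.6, 0, 0, 0, 0, 0, 0, 1, 0, 0, 0, 0, 0, 0, 1, 0, 0, 0, 0, 0, 0, 1, 0, 0, 0, 0, 0, 0, 1, 0, 0, 0, 0, 0, 0, 1, 0, 0, 0, 0, 0, 0, 1, 0, 0, 0, 0, 0, 0, 1],
  force=60,
)

```text
time: 21.93
ee_pos: [0.642, 0.0876, 0.1761]
tcp_rot: [179.8, -0.1, 76.3]
wrist_force: [-0.5, 0.1, -0.3]
finger_gap: 0.353
```

```bash
python3 kn.py .642 .086 .172 76.6
```

```text
t 21.93 pos [0.642  0.0876 0.1761] [ 1.798e+02 -1.000e-01  7.630e+01] F [-0.5  0.1 -0.3] gap 30.0 j [  9.  23. -27.  87.  11.  72. -33.]
[ 0.    -0.008 -0.02 ] [-0.01  0.03  0.04]
```

Request:
send_rows(
  steps=[0, 0, 0.02, 0, 0, 0, 1, 0, 0, 0.02, 0, 0, 0, 1, 0, 0, 0.02, 0, 0, 0, 1, 0, 0, 0.02, 0, 0, 0, 1, 0, 0, 0.02, 0, 0, 0, 1, 0, 0, 0.02, 0, 0, 0, 1, 0, 0, 0.02, 0, 0, 0, 1, 0, 0, 0, 0, 0, 0, 1, 0, 0, 0, 0, 0, 0, 1, 0, 0, 0, 0, 0, 0, 1],
)

```text
time: 22.77
ee_pos: [0.6419, 0.0876, 0.1968]
tcp_rot: [-179.8, -0.2, 76.4]
wrist_force: [2.5, 1.3, -8.7]
finger_gap: 0.352
```

```bash
python3 kn.py .642 .086 .206 76.6; python3 - <<'E'
from h import *
from cell import r
s=r.snapshot("scene"); save(s,"s15",(220,160,340,260),6)
E
```

```text
t 22.77 pos [0.6419 0.0876 0.1968] [-179.8   -0.2   76.4] F [ 2.5  1.3 -8.7] gap 29.9 j [  9.  22. -27.  86.  10.  75. -33.]
[ 0.001 -0.008  0.046] [-0.03 -0.02  0.03]
```

View pics/s15.png

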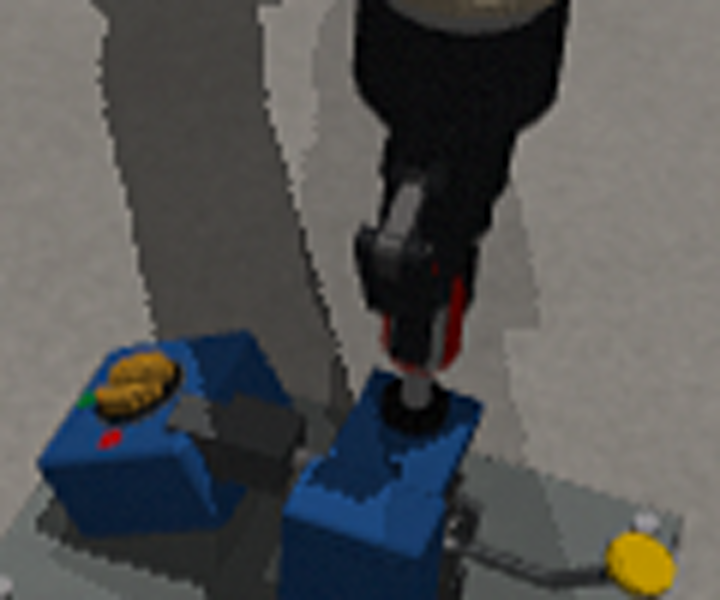

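Request:
send_rows(
  steps=[0, 0, 0.02, 0, 0, 0, 1, 0, 0, 0.02, 0, 0, 0, 1, 0, 0, 0.02, 0, 0, 0, 1, 0, 0, 0.015, 0, 0, 0, 1, 0, 0, 0, 0, 0, 0, 1, 0, 0, 0, 0, 0, 0, 1, 0, 0, 0, 0, 0, 0, 1, 0, 0, 0, 0, 0, 0, 1, 0, 0, 0, 0, 0, 0, 1, 0, 0, 0, 0, 0, 0, 1],
)

```text
time: 23.65
ee_pos: [0.6419, 0.0876, 0.2094]
tcp_rot: [-179.7, -0.2, 76.4]
wrist_force: [4.4, 1.1, -15.2]
finger_gap: 0.351
```

```bash
python3 kn.py .642 .086 .200 76.6
```

```text
t 23.65 pos [0.6419 0.0876 0.2094] [-179.7   -0.2   76.4] F [  4.4   1.1 -15.2] gap 29.9 j [  9.  22. -27.  85.  10.  76. -32.]
[ 0.001 -0.008 -0.047] [-0.03 -0.04  0.03]
```

Request:
send_rows(
  steps=[0, 0, -0.015, 0, 0, 0, 1, 0, 0, -0.015, 0, 0, 0, 1, 0, 0, -0.012, 0, 0, 0, 1, 0, 0, -0.01, 0, 0, 0, 1, 0, 0, 0, 0, 0, 0, 1, 0, 0, 0, 0, 0, 0, 1, 0, 0, 0, 0, 0, 0, 1, 0, 0, 0, 0, 0, 0, 1, 0, 0, 0, 0, 0, 0, 1, 0, 0, 0, 0, 0, 0, 1],
)

```text
time: 24.48
ee_pos: [0.6419, 0.0876, 0.2001]
tcp_rot: [-179.8, -0.2, 76.4]
wrist_force: [3.0, 1.2, -9.4]
finger_gap: 0.349
```

```bash
python3 kn.py .642 .086 .200 76.6
```

```text
t 24.48 pos [0.6419 0.0876 0.2001] [-179.8   -0.2   76.4] F [ 3.   1.2 -9.4] gap 29.6 j [  9.  22. -27.  85.  10.  75. -33.]
[ 0.001 -0.008 -0.   ] [-0.03 -0.02  0.03]
```

Request:
send_rows(
  steps=[0, 0, -0.01, 0, 0, 0, 1, 0, 0, -0.01, 0, 0, 0, 1, 0, 0, 0, 0, 0, 0, 1, 0, 0, 0, 0, 0, 0, 1, 0, 0, 0, 0, 0, 0, 1, 0, 0, 0, 0, 0, 0, 1, 0, 0, 0, 0, 0, 0, 1, 0, 0, 0, 0, 0, 0, 1, 0, 0, 0, 0, 0, 0, 1, 0, 0, 0, 0, 0, 0, 1],
)

```text
time: 25.32
ee_pos: [0.6419, 0.0876, 0.2]
tcp_rot: [-179.9, -0.2, 76.4]
wrist_force: [1.5, 0.5, -6.5]
finger_gap: 0.349
```

```bash
python3 kn.py .642 .086 .200 76.6
```

```text
t 25.32 pos [0.6419 0.0876 0.2   ] [-179.9   -0.2   76.4] F [ 1.5  0.5 -6.5] gap 29.7 j [  9.  22. -27.  85.  10.  75. -33.]
[ 0.    -0.008  0.   ] [-0.02 -0.01  0.04]
```

The height held at 24.0 mm drawn while the load fell, so the sear is carrying it. Releasing.

Request:
send_rows(
  steps=[0, 0, 0, 0, 0, 0, 0.6, 0, 0, 0, 0, 0, 0, 0.3, 0, 0, 0, 0, 0, 0, 0, 0, 0, 0, 0, 0, 0, 0, 0, 0, 0, 0, 0, 0, 0, 0, 0, 0.05, 0, 0, 0, 0, 0, 0, 0.1, 0, 0, 0, 0, 0, 0, 0.12, 0, 0, 0, 0, 0, 0.03, 0.1, 0, 0, 0, 0, 0, 0.05, 0, 0, 0, 0, 0],
)

```text
time: 26.15
ee_pos: [0.6416, 0.1009, 0.2822]
tcp_rot: [-180.0, -0.1, 76.1]
wrist_force: [0.9, 1.1, -0.4]
finger_gap: 1.001
```

```bash
python3 kn.py .6633 .177 .2 76.6; python3 - <<'E'
from h import *
from cell import r
s=r.snapshot("wrist"); save(s,"w16",k=1.5)
W=cloud(s); hsv=cv2.cvtColor(s["pixels"],cv2.COLOR_RGB2HSV).astype(int);H,S,V=hsv[...,0],hsv[...,1],hsv[...,2]
near=(abs(W[...,0]-.65)<.06)&(W[...,1]>.04)&(W[...,1]<.22)
m=((H<6)|(H>174))&(S>150)&(W[...,2]>.17)&near
P=W[m]; print("knob top",np.percentile(P[:,2],95),np.median(P[P[:,2]>np.percentile(P[:,2],60)],0))
m=(H>24)&(H<34)&(S>150)&(W[...,2]>.1)&near
P=W[m]; print("pad",m.sum(),cv2.minEnclosingCircle((P[:,:2]*1000).astype(np.float32)),np.median(P,0))
s=r.snapshot("scene"); save(s,"s16",(220,160,340,260),6)
W=cloud(s);m=np.zeros((384,512),bool)
hsv=cv2.cvtColor(s["pixels"],cv2.COLOR_RGB2HSV).astype(int);H,S,V=hsv[...,0],hsv[...,1],hsv[...,2]
m=((H<6)|(H>174))&(S>150)&(abs(W[...,0]-.65)<.06)&(abs(W[...,1]-.09)<.04);print("scene knob zmax",W[m].max(0))
E
```

```text
t 26.15 pos [0.6416 0.1009 0.2822] [-1.80e+02 -1.00e-01  7.61e+01] F [ 0.9  1.1 -0.4] gap 85.1 j [  8.  20. -28.  78.   9.  84. -33.]
[ 0.109  0.38  -0.411] [-0.01 -0.    0.07]
knob top 0.22503931178421732 [0.64155568 0.08486641 0.22453755]
pad 823 ((671.5188598632812, 143.65594482421875), 48.63412094116211) [0.6635337  0.17716078 0.12564009]
scene knob zmax [0.70557452 0.12999382 0.68347898]
```

View pics/w16.png

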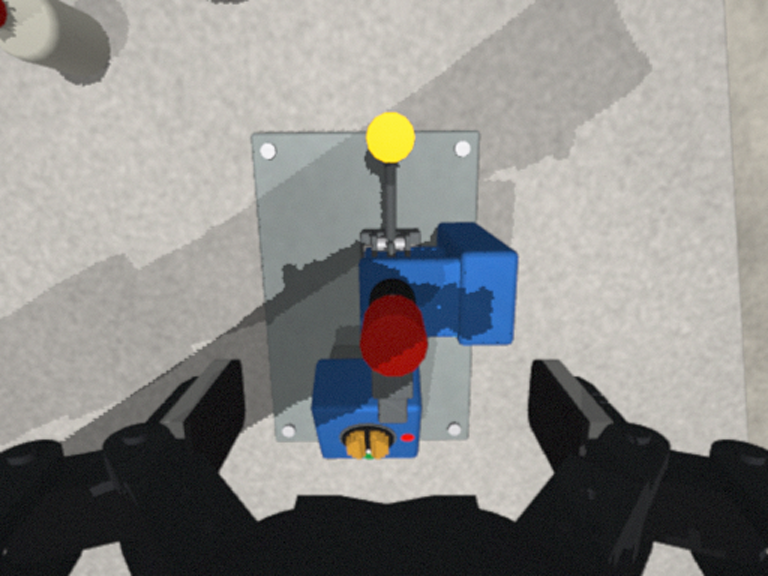

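View pics/s16.png

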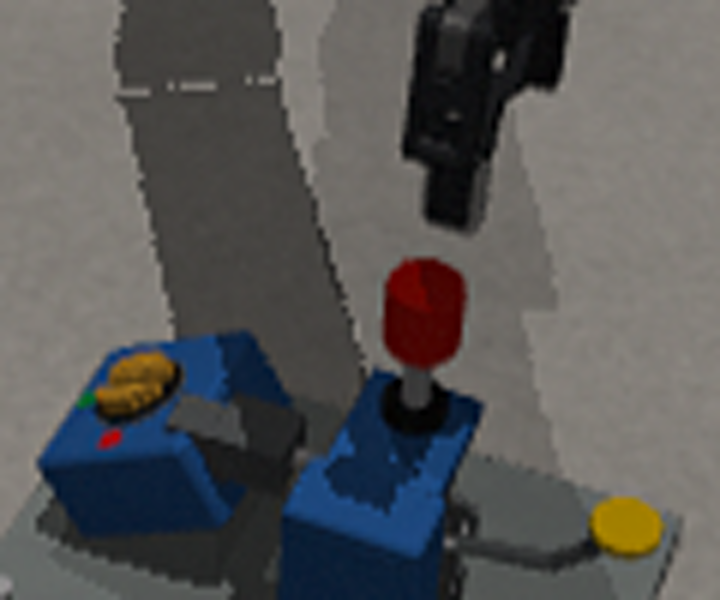

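Request:
send_rows(
  steps=[0.03, 0.1, 0, 0, 0, 0, 0.5, 0.03, 0.1, 0, 0, 0, 0, 1, 0.03, 0.1, -0.03, 0, 0, 0, 1, 0.015, 0.06, -0.07, 0, 0, 0, 1, 0.005, 0.02, -0.1, 0, 0, 0, 1, 0, 0, -0.1, 0, 0, 0, 1, 0, 0, -0.1, 0, 0, 0, 1, 0, 0, -0.08, 0, 0, 0, 1, 0, 0, -0.04, 0, 0, 0, 1, 0, 0, 0, 0, 0, 0, 1],
)

```text
time: 27.08
ee_pos: [0.6583, 0.1786, 0.1589]
tcp_rot: [-179.2, 0.4, 76.4]
wrist_force: [-0.4, -0.4, 1.1]
finger_gap: 0.004
```

```bash
python3 kn.py .664 .180 .13 76.6
```

```text
t 27.08 pos [0.6583 0.1786 0.1589] [-179.2    0.4   76.4] F [-0.4 -0.4  1.1] gap 0.3 j [  1.  29. -28.  82.  13.  74. -42.]
[ 0.029  0.007 -0.145] [ 0.03 -0.13  0.03]
```

Request:
send_rows(
  steps=[0.01, 0.004, -0.02, 0.02, -0.06, 0, 1, 0.01, 0.004, -0.03, 0.02, -0.06, 0, 1, 0.007, 0.003, -0.03, 0, 0, 0, 1, 0, 0, -0.03, 0, 0, 0, 1, 0, 0, -0.02, 0, 0, 0, 1, 0, 0, 0, 0, 0, 0, 1, 0, 0, 0, 0, 0, 0, 1, 0, 0, 0, 0, 0, 0, 1, 0, 0, 0, 0, 0, 0, 1, 0, 0, 0, 0, 0, 0, 1],
)

```text
time: 27.92
ee_pos: [0.6657, 0.1804, 0.133]
tcp_rot: [179.8, -0.2, 76.3]
wrist_force: [-0.6, -1.2, -0.2]
finger_gap: 0.003
```

```bash
python3 kn.py .664 .184 .104 76.6
```

```text
t 27.92 pos [0.6657 0.1804 0.133 ] [179.8  -0.2  76.3] F [-0.6 -1.2 -0.2] gap 0.2 j [  1.  30. -28.  83.  14.  70. -42.]
[-0.009  0.018 -0.145] [-0.02  0.04  0.04]
```

Request:
send_rows(
  steps=[0, 0, -0.02, 0, 0, 0, 1, 0, 0.003, -0.022, 0, 0, 0, 1, 0, 0.006, -0.022, 0, 0, 0, 1, 0.001, 0.008, -0.022, 0, 0, 0, 1, 0.001, 0.008, -0.022, 0, 0, 0, 1, 0.001, 0.008, -0.022, 0, 0, 0, 1, 0.001, 0.006, -0.022, 0, 0, 0, 1, 0, 0, 0, 0, 0, 0, 1, 0, 0, 0, 0, 0, 0, 1, 0, 0, 0, 0, 0, 0, 1],
)

```text
time: 28.75
ee_pos: [0.6685, 0.1911, 0.1031]
tcp_rot: [179.5, -0.5, 76.4]
wrist_force: [0.1, 1.1, 2.0]
finger_gap: 0.002
```

```bash
python3 kn.py .664 .184 .104 76.6;  python3 - <<'E'
from h import *
from cell import r
s=r.snapshot("scene"); save(s,"s17",(220,160,340,260),6)
E
```

```text
t 28.75 pos [0.6685 0.1911 0.1031] [179.5  -0.5  76.4] F [0.1 1.1 2. ] gap 0.1 j [  0.  31. -27.  85.  15.  67. -43.]
[-0.023 -0.035  0.004] [-0.05  0.09  0.03]
```

View pics/s17.png

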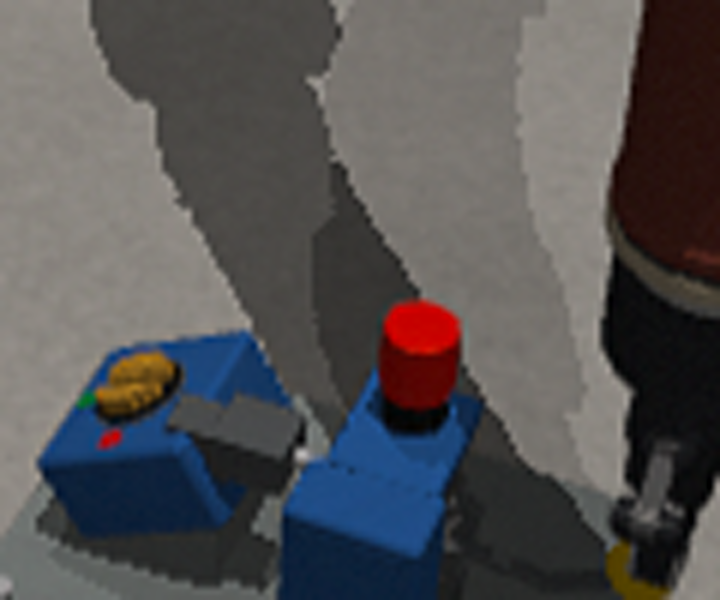

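Fired: the knob is down. Lifting straight off the pad.

Request:
send_rows(
  steps=[0, 0, 0.03, 0, 0, 0, 1, 0, 0, 0.04, 0, 0, 0, 1, 0, 0, 0.06, 0, 0, 0, 1, 0, 0, 0.1, 0, 0, 0, 1, 0, 0, 0.12, 0, 0, 0, 1, 0, 0, 0.12, 0, 0, 0, 1, 0, 0, 0.12, 0, 0, 0, 1, 0, 0, 0.08, 0, 0, 0, 1, 0, 0, 0, 0, 0, 0, 1, 0, 0, 0, 0, 0, 0, 1],
)

```text
time: 29.63
ee_pos: [0.6662, 0.1899, 0.2518]
tcp_rot: [179.5, -0.5, 76.4]
wrist_force: [-0.3, 0.2, -0.7]
finger_gap: -0.002
```

```bash
python3 kn.py .664 .184 .2 76.6;  python3 - <<'E'
from h import *
from cell import r
s=r.snapshot("wrist"); save(s,"w18",k=1.5)
W=cloud(s); hsv=cv2.cvtColor(s["pixels"],cv2.COLOR_RGB2HSV).astype(int);H,S,V=hsv[...,0],hsv[...,1],hsv[...,2]
m=(H>24)&(H<34)&(S>150)&(W[...,2]>.09)&(W[...,1]>.14)
print("pad",m.sum(),np.median(W[m],0) if m.sum() else 0)
s=r.snapshot("scene"); save(s,"s18",k=1.5)
s=r.snapshot("top"); save(s,"t18",k=1.5)
for n,z in(("t18",0),("top0",0)):
    s=load(n); W=cloud(s); hsv=cv2.cvtColor(s["pixels"],cv2.COLOR_RGB2HSV).astype(int);H,S,V=hsv[...,0],hsv[...,1],hsv[...,2]
    m=((H<6)|(H>174))&(S>150)&(abs(W[...,0]-.44)<.05)&(abs(W[...,1]-.31)<.05); print(n,"bottle cap",W[m].mean(0).round(3))
    m=(H>100)&(H<125)&(S>120)&(abs(W[...,0]-.55)<.07)&(abs(W[...,1]+.29)<.06); print("bin",m.sum(),W[m].mean(0).round(3))
    m=(W[...,2]>.012)&(W[...,2]<.05)&(abs(W[...,0]-.54)<.06)&(abs(W[...,1]-.33)<.07); print("flange",m.sum(),W[m].mean(0).round(3))
    m=((H<6)|(H>174))&(S>150)&(abs(W[...,0]-.64)<.04)&(abs(W[...,1]-.085)<.04); print("knob",m.sum(),np.median(W[m],0).round(3))
E
```

```text
t 29.63 pos [0.6662 0.1899 0.2518] [179.5  -0.5  76.4] F [-0.3  0.2 -0.7] gap -0.2 j [  0.  26. -29.  75.  12.  82. -41.]
[-0.011 -0.029 -0.259] [-0.05  0.09  0.04]
pad 344 [0.66387535 0.17612596 0.1255514 ]
t18 bottle cap [0.439 0.31  0.112]
bin 334 [ 0.582 -0.302  0.018]
flange 227 [0.569 0.348 0.022]
knob 137 [0.629 0.093 0.202]
top0 bottle cap [0.439 0.31  0.11 ]
bin 332 [ 0.582 -0.302  0.019]
flange 219 [0.57  0.347 0.023]
knob 73 [0.638 0.083 0.199]
```

View pics/s18.png

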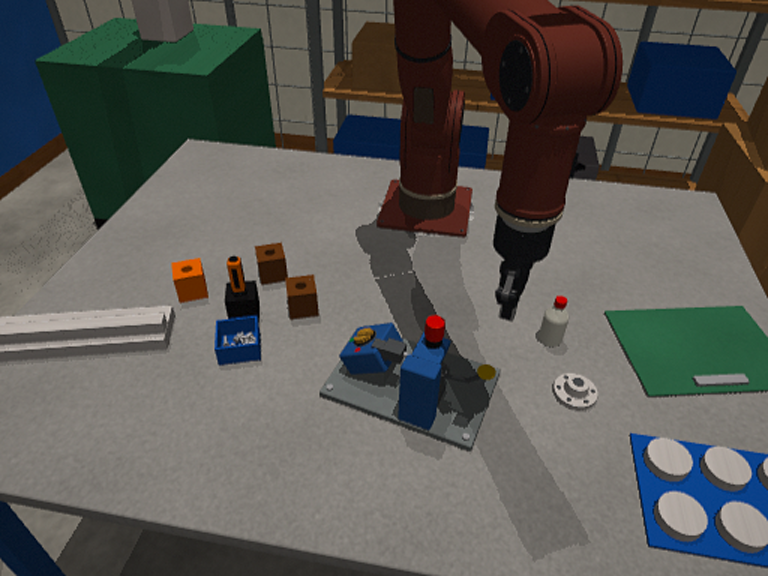

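View pics/w18.png

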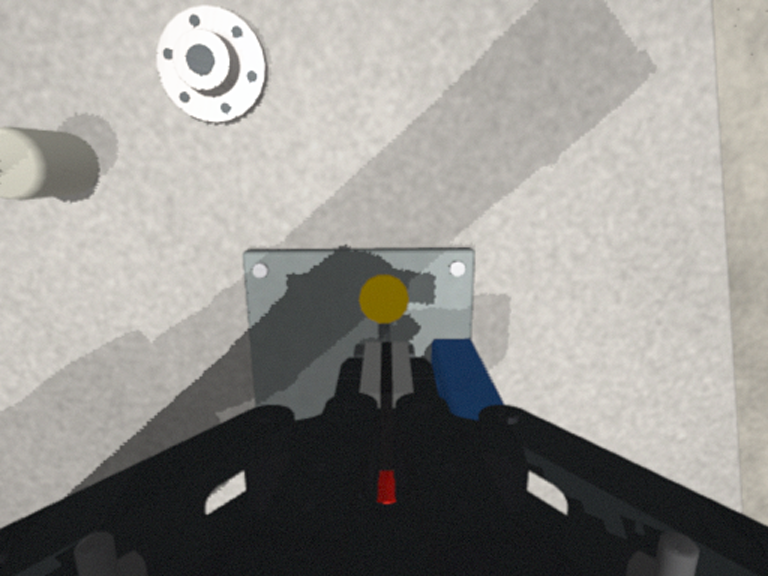

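All is in order: the pad is back at z 0.1256, the knob is at rest, the driver stands in the black holder, the bystanders are unmoved and the arm is clear. Handing in.

```bash
python3 -c "
from cell import r
print(r.close_job())"
```

```text
the job is handed in; nothing more can be done
None
```

The job is done and handed in at about 30 s of the 64 s allowed; the hand-in gives no verdict.

- **Selector:** I took the flat screwdriver from the black holder and turned the selector clockwise. The white mark measured 91.4° against the green dot's 90.4°, so it is at its stop. After I withdrew the blade, the slot still lined up with the green dot.
- **Screwdriver:** It is back upright in its holder and released, with its handle top at z = 0.148 m.
- **Striker:** I drew the knob up 33 mm and let go. It stayed up by itself, with its top at 0.225 m (about 24 mm drawn).
- **Firing:** I pressed the yellow pad to about 0.103 m. The knob dropped back to rest, and the pad came back up to 0.1256 m.
- **Bystanders:** The bin, bottle and flange measured the same before and after, within about 2 mm. The arm was clear of everything and the wrist force was near zero.

**Checks that disagreed:**
- At the stop I turned the tool to about 131°, roughly 30° further than needed. The wrist torque reached about 1 N m while the blade twisted in the slot. I backed off until the torque was zero, and the selector did not move.
- The last top view put the knob at (0.629, 0.093), about 14 mm off. The arm was partly in that view and I think its red parts confused the colour mask; I did not look again. The scene picture shows the knob at rest in its place.

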